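Load the leak-test chamber and latch it

TASK

Load the leak-test chamber for the next test: if its push-push latch is locked, press it so that it springs out, then raise the lid gently onto its open stop and stand every valve housing from the bench upright on the chamber's floor. Then lower the lid gently until it is fully shut, and press the latch so that it stays in and locks the lid; check each time whether the latch ended up out or in. Leave the screwdriver, the bottle and the tape roll where they are.

Things in the scene. Friction and masses are not known exactly. Their poses are not given: they have to be found in the camera images.
- chamber: Fixed bench-top test chamber: grey open tub, outside 150 (x) x 300 (y) x 85 mm high, walls and floor 6 mm, under an aluminium lid. Origin: centre of its underside, on the bench; x points away from the robot to the hinge, y left along it. Yaw within 0.2 rad. A white control unit, 80 mm wide (y) and 75 high, stands against its left (+y) end.
- chamber_floor (a point): Centre of the tub's inner floor, 6 mm above the bench at chamber x 0, y 0; the floor measures 138 (x) x 288 (y) mm between the walls.
- lid (a joint): Lid's hinge angle, rad: 0 fully shut; 1.70 leaning on its open stop, 7 degrees past upright, where it rests by itself. Below about 1.5 rad it falls shut unless held (0.4 kg; some 2 N at the handle lifts it). A plate 150 x 300 x 8 mm, upper face 93.5 mm above the bench when shut. It can rise only with the latch out: otherwise a bolt holds its front edge.
- lid_hinge (a point): Point on the hinge axis (parallel to the chamber's y), middle of the lid's far edge: chamber x +75, y 0, 85.5 mm above the bench. Stays put as the lid turns.
- lid_handle (a point): Centre of the lid's handle: round steel bar 12 mm thick, 100 long, parallel to the hinge, 45 mm in front of the lid's front edge on two flat arms at its ends (84 mm clear between them, 39 mm free between bar and lid or tub). Shut: chamber x -120, y +15, z 89.5 mm. Swings up and away from the robot, 195 mm from the hinge axis; may turn in the fingers.
- latch (a joint): Depth in m of the push-push button: about 0 out (unlocked), about 0.0072 in (locked), 0.0145 bottom of stroke; starts either way. Moves down against a spring, 1.3 N rising to 3.2 N. Each press to the bottom and release changes it over; a shallow press does nothing. When in, a steel bolt reaches 6 mm from the console over the lid's edge: shut the lid first, it cannot shut on the bolt.
- latch_top (a point): Centre of the grey button's flat top, 32 mm across, at chamber x -107, y -110 mm; 133 mm above the bench when out, 126 when in; moves with it. It rises from a black console, 62 x 62 mm and 113 mm high, against the chamber's front (-x) wall.
- housing1: One of three or four equal steel valve housings (None or absent if not there): a round body 32 mm across on a round foot flange 52 mm across and 16 mm thick, 54 mm high in all, 0.28 kg. Origin: centre of its underside; z up along its axis. They start standing on the bench to the right of the chamber, at least 85 mm apart.
- housing2: One of three or four equal steel valve housings (None or absent if not there): a round body 32 mm across on a round foot flange 52 mm across and 16 mm thick, 54 mm high in all, 0.28 kg. Origin: centre of its underside; z up along its axis. They start standing on the bench to the right of the chamber, at least 85 mm apart.
- housing3: One of three or four equal steel valve housings (None or absent if not there): a round body 32 mm across on a round foot flange 52 mm across and 16 mm thick, 54 mm high in all, 0.28 kg. Origin: centre of its underside; z up along its axis. They start standing on the bench to the right of the chamber, at least 85 mm apart.
- housing4: One of three or four equal steel valve housings (None or absent if not there): a round body 32 mm across on a round foot flange 52 mm across and 16 mm thick, 54 mm high in all, 0.28 kg. Origin: centre of its underside; z up along its axis. They start standing on the bench to the right of the chamber, at least 85 mm apart.
- screwdriver: A screwdriver lying on the bench, left; origin near its middle. Bystander.
- cleaner: A white bottle, 60 mm across and 160 mm high, on the far side; origin at the centre of its underside. Bystander.
- tape: A roll of tape, 90 mm across and 25 mm high, near the robot, right; origin at the centre of its underside. Bystander.
Things that resemble listed ones, but are neither listed nor needed, are in the scene too. What is shaped like the housing3 but purple is not meant. What is shaped like the housing1 but purple is not meant.

How it is judged:
By the outcome, as a careful person would: the job done as asked, in the order asked, and still so for the second after the job is handed in, with the robot touching nothing.
Of housing1, housing2, housing3, housing4 only 3 to 4 are there at a start; the rules pass over those that are not, and their reading is None.
At some moment in a run one of housing1, housing2, housing3, housing4 may be knocked a few centimetres aside while the robot is not near it.
It also fails if it takes over 210 s, if anything falls off the work surface, if the arm or the gripper's body presses on something with over 40 N, if the wrist force passes 120 N, or if a joint passes its speed limit or range.

ROBOT

A 7-joint arm with a two-finger parallel gripper is mounted at the origin on the work surface. World frame = base frame: x ahead of the robot, y to its left, z up, the work surface at z = 0. Lengths are in m, angles in rad, forces in N, time in s.
With the tool pointing down it reaches from about 0.425 to 0.925 m from the base axis. Payload 6.8 kg.
Tool frame: the origin (TCP) lies on the mounting face of the last link; the fingertips stand 173 mm ahead of it and the grasp point (between the pads) lies 155 mm ahead of it; z points along the fingers, y is the line along which they close (so a half turn about z gives the same grasp; the last joint's range is limited). The gripper opens to 85 mm and grips with 20 to 120 N. Pads are 22 mm wide; open, the fingers measure 114 mm over their backs; the gripper's body (76 mm by 85 mm) begins 54 mm behind the grasp point. The pads swing forward as they close: fully open they stand 13 mm farther back than shut.
Start: joints at [-1.252, 0.477, 0.022, 1.555, -0.011, 1.109, -0.083], TCP at [0.279, 0.614, 0.405] pointing down, gripper open.
Joint ranges: [-2.96, 2.96], [-0.34, 2.1], [-1.41, 1.46], [0.24, 2.44], [-1.37, 4.51], [0.17, 1.92], [-2.96, 2.96]. Speed limits (rad/s): [2.39, 2.39, 3.14, 3.14, 3.14, 3.14, 3.14].

INTERFACE

Orientations are given as a rotation vector (axis times angle).
In Python, from bench import r gives the robot as it stands.
- The arm moves only by the tool arm_command, never from a script. Its argument "plan" is a list of rows, each an object of numbers: "claw": the closure, from 0 (fully open) to 1 (shut); "tx", "ty", "tz": the shift along the tool's x, y, z in m; "ax", "ay", "az": the turn, a rotation vector about the tool's x, y, z in degrees. A call has exactly 10 rows; each row shifts and turns the commanded pose from where the row before left it, along the tool's axes as they then stand; what a row does not reach is not made up. A row lasts 1/12 s, in which the tool goes at most 41.7 mm and 7.16 degrees, less where a joint would pass 70% of its speed; a pose out of reach is approached as far as the arm can. A call is refused whole if a number of a shift passes 0.0417 or a number of a turn 7.16, either way. A call with a gripper value outside its range is refused whole. The fingers move at their own pace and stop on an object; "squeeze" is the grip in N (left out, the last holds). Time passes only in rows, so rows that do not move let the fingers close, or fill a call up. It gives the time, the measured TCP pose, the force, the opening and the grip force at its end, in the units of the state.
- r.get_obs(): the state, without advancing time (a new reading comes with each control period).
- r.grab_frame(name): name is "scene" or "top" or "wrist"; returns the picture (400x640x3 uint8, red, green, blue); there is no depth.
- r.camera_model(name): a dict with "fx", "fy", "cx", "cy" (pixels), "k1" (the pictures are not rectified: a ray, as slopes to the right and down, at radius r is drawn at 1 + k1 r^2 times it, then the intrinsics apply), "position" and "orientation" of the camera in the world; the wrist camera has in their place "tool_from_camera" (4x4, takes a point from camera to tool coordinates, whose origin is the TCP and whose axes are the flange's). Camera axes: x right, y up, looking along -z (the intrinsics and any distortion apply to the point x, -y, -z); pixel columns grow to the right and rows downward; lengths in m; the calibration is good to about 2 mm. A picture is of the moment at which its call begins: read the wrist's pose just before it. camera_model takes no time and is no camera call.
- r.hand_in(): hands the job in; it is judged then, once.
Trained networks look in the newest picture that a camera, given by its name, has taken for a name from the list of things; names that differ only in an ending like _2 or _b are one class to them, and where a whole thing is asked for, a point or a joint stands for the part that bears it (a point fixed in the world has none). Each returns a list of dicts, best first, with "confidence" (0 to 1); they miss things now and then, are a little off and sometimes report something else, mostly with a low value. They report only what shows in the picture. A call takes as long as a camera call. They do not tell look-alikes from the thing itself.
- r.boxes_of(target, camera): "location" ([x, y, z] in m, in the coordinates of the camera as it stood for that picture, good to about 4 mm: the middle of the surface that is visible of it).
- r.tip_of(target, camera): "location" ([x, y, z] in m, in the coordinates of the camera as it stood for that picture, good to about 4 mm: a listed point, or the origin of a listed thing).
The state is a dict: "clock": time; "joints": joint angles; "qvel": joint speeds; "tau": joint torques, N m; "tcp_pos": TCP position; "orientation": TCP orientation; "contact_force": force on the tool from outside, world axes, zero at the start; "moment": the same for the moment, N m; "grip_width": finger opening in m; "gripper_force": force on a finger pad.
Only numpy, scipy, OpenCV 4.12 (cv2) and the standard library are available. Lean on these libraries where they do the work, as an engineer would, in place of code of your own. Each camera call takes 0.05 s, during which the arm holds its last target. There are 200 camera calls.

## Working session

There is one attempt and no reset: what is moved stays moved. The work goes in short steps, Python scripts to look and compute and a tool call to move; the robot and the scene stay as the last step left them, time stands still between calls to the robot, and variables do not carry over. Pictures are saved under pics/ and viewed, at most 14 in all, crops included, and the job is handed in when it is done.

Besides the shell and the picture viewer there is one more tool, called as a command line: name --argument value ..., lists and objects as JSON in quotes. arm_command: Moves the arm, as the interface text tells. Its arguments: {"type":"object","properties":{"plan":{"type":"array","items":{"type":"object","properties":{"claw":{"type":"number"},"tx":{"type":"number"},"ty":{"type":"number"},"tz":{"type":"number"},"ax":{"type":"number"},"ay":{"type":"number"},"az":{"type":"number"}}}},"squeeze":{"type":"number"}},"required":["plan"]}

```bash
mkdir -p pics; ls; cat > h.py <<'E'
import numpy as np, cv2
from scipy.spatial.transform import Rotation as R
from bench import r
def pose(o=None):
    o=o or r.get_obs(); T=np.eye(4); T[:3,:3]=R.from_rotvec(o["orientation"]).as_matrix(); T[:3,3]=o["tcp_pos"]; return T
def camT(n,o=None):
    c=r.camera_model(n)
    if n=="wrist": return pose(o)@np.array(c["tool_from_camera"])
    T=np.eye(4); q=np.array(c["orientation"]); 
    T[:3,:3]=q if q.shape==(3,3) else (R.from_rotvec(q) if q.size==3 else R.from_quat(q)).as_matrix(); T[:3,3]=c["position"]; return T
def snap(n,f=None):
    T=camT(n); im=r.grab_frame(n)
    if f: cv2.imwrite("pics/"+f,im[:,:,::-1])
    return im,T
def px2w(n,T,u,v,z):
    c=r.camera_model(n); d=np.array([(u-c["cx"])/c["fx"],(v-c["cy"])/c["fy"]]); s=d.copy()
    for _ in range(20): s=d/(1+c["k1"]*(s@s))
    w=T[:3,:3]@np.array([s[0],-s[1],-1]); return T[:3,3]+w*(z-T[2,3])/w[2]
def w2px(n,T,p):
    c=r.camera_model(n); q=np.linalg.inv(T)@np.append(p,1); s=np.array([q[0],-q[1]])/-q[2]; s=s*(1+c["k1"]*(s@s))
    return s*[c["fx"],c["fy"]]+[c["cx"],c["cy"]]
def find(t,n,T,fn="tip_of"):
    return [(round(d["confidence"],2),np.round((T@np.append(d["location"],1))[:3],4)) for d in getattr(r,fn)(t,n)]
def st():
    o=r.get_obs(); print("t",round(o["clock"],2),"tcp",np.round(o["tcp_pos"],4),"rotv",np.round(o["orientation"],3),"F",np.round(o["contact_force"],1),"w",round(o["grip_width"],4),"gf",round(o["gripper_force"],1),"q",np.round(o["joints"],2))
E
python3 - <<'E'
from h import *
print(r.camera_model("top")); print(r.camera_model("wrist"))
st(); print(pose())
for n in("top","scene"):
    im,T=snap(n,n+"0.png")
    for t in("chamber","lid_handle","latch_top","lid_hinge","housing1","chamber_floor","cleaner","tape","screwdriver"): print(n,t,find(t,n,T))
E
```

```text
pics
{'fx': 420.081925430685, 'fy': 420.081925430685, 'cx': 329.6720664800597, 'cy': 201.3782762579769, 'k1': -0.026061728379755594, 'position': array([0.43066105, 0.04259121, 1.59950439]), 'orientation': array([ 0.04165623, -0.05377944, -1.59767013])}
{'fx': 278.9528379558, 'fy': 278.9528379558, 'cx': 324.8949042825845, 'cy': 197.95813391941604, 'k1': -0.02875125585030241, 'tool_from_camera': array([[ 4.02465009e-04,  9.48897950e-01,  3.15582825e-01,
         8.20405892e-02],
       [ 9.99999500e-01, -6.70669467e-04,  7.41269980e-04,
        -1.38472285e-04],
       [ 9.15041329e-04,  3.15582369e-01, -9.48897745e-01,
         3.09150197e-02],
       [ 0.00000000e+00,  0.00000000e+00,  0.00000000e+00,
         1.00000000e+00]])}
t 0.0 tcp [0.2793 0.6142 0.4037] rotv [-6.65e-01 -3.07e+00  3.00e-03] F [-0.6  0.1  0.4] w 0.0855 gf 0.0 q [-1.25  0.48  0.02  1.56 -0.01  1.11 -0.08]
[[-9.10309380e-01  4.13928092e-01 -6.06946793e-04  2.79329415e-01]
 [ 4.13928504e-01  9.10307744e-01 -1.73331091e-03  6.14201745e-01]
 [-1.64957712e-04 -1.82908176e-03 -9.99998314e-01  4.03717257e-01]
 [ 0.0000
[... 945 characters left out ...]
dle [(0.85, array([0.4389, 0.1515, 0.0872])), (0.16, array([0.5645, 0.1532, 0.0032]))]
scene latch_top [(0.4, array([0.4673, 0.0239, 0.133 ]))]
scene lid_hinge [(0.74, array([0.6365, 0.1629, 0.0817]))]
scene housing1 [(0.74, array([ 0.5875, -0.3706, -0.0008])), (0.71, array([ 0.4985, -0.4544, -0.0018])), (0.69, array([ 0.443 , -0.2557,  0.0038])), (0.65, array([ 0.4569, -0.365 ,  0.0023])), (0.64, array([ 0.6045, -0.1682, -0.0011])), (0.63, array([ 0.5774, -0.2651, -0.0007]))]
scene chamber_floor []
scene cleaner [(0.74, array([ 7.041e-01, -1.959e-01, -7.000e-04]))]
scene tape [(0.72, array([ 0.3072, -0.2998,  0.003 ]))]
scene screwdriver [(0.69, array([ 4.263e-01,  5.020e-01, -1.000e-04]))]
```

View pics/top0.png

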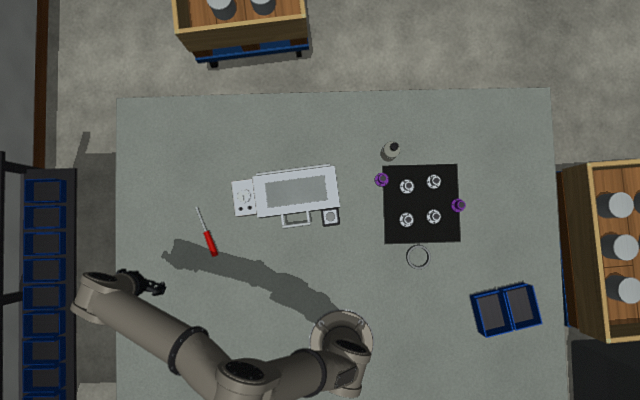

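View pics/scene0.png

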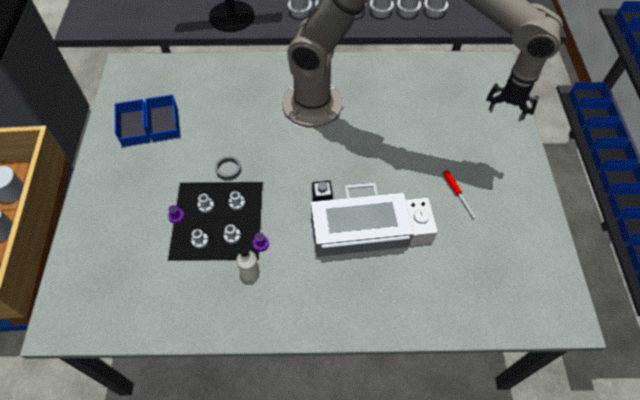

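The four grey housings are at top px (407,186), (434,181), (407,219) and (434,216). The purple look-alikes at (381,180) and (459,205) are not meant. I'll go above the latch first.

arm_command --plan '[{"tx": -0.0251,"ty": -0.0266,"tz": 0.0015,"claw": 0},{"tx": -0.0251,"ty": -0.0266,"tz": 0.0015},{"tx": -0.0251,"ty": -0.0266,"tz": 0.0015},{"tx": -0.0251,"ty": -0.0266,"tz": 0.0015},{"tx": -0.0251,"ty": -0.0266,"tz": 0.0015},{"tx": -0.0251,"ty": -0.0266,"tz": 0.0015},{"tx": -0.0251,"ty": -0.0266,"tz": 0.0015},{"tx": -0.0251,"ty": -0.0266,"tz": 0.0015},{"tx": -0.0251,"ty": -0.0266,"tz": 0.0015},{"tx": -0.0251,"ty": -0.0266,"tz": 0.0015}]'

```text
invalid input at $.plan[0]: expected keys claw, tx, ty, tz, ax, ay, az
```

arm_command --plan '[{"tx": -0.0251,"ty": -0.0266,"tz": 0.0015},{"tx": -0.0251,"ty": -0.0266,"tz": 0.0015},{"tx": -0.0251,"ty": -0.0266,"tz": 0.0015},{"tx": -0.0251,"ty": -0.0266,"tz": 0.0015},{"tx": -0.0251,"ty": -0.0266,"tz": 0.0015},{"tx": -0.0251,"ty": -0.0266,"tz": 0.0015},{"az": 5.86},{"az": 5.86},{"az": 5.86},{"az": 5.86}]'

```text
invalid input at $.plan[0]: expected keys claw, tx, ty, tz, ax, ay, az
```

arm_command --plan '[{"az": 5.86},{"az": 5.86},{"az": 5.86},{"az": 5.86},{"az": 5.86},{"az": 5.86},{},{},{},{}]'

```text
invalid input at $.plan[0]: expected keys claw, tx, ty, tz, ax, ay, az
```

```bash
python3 - <<'E'
from h import *
st(); im,T=snap("wrist","w1.png")
for t in("latch_top","lid_handle","lid_hinge","chamber"): print(t,find(t,"wrist",T))
im,T=snap("top","t1.png"); cv2.imwrite("pics/t1c.png",cv2.resize(im[140:250,220:350,::-1],None,fx=6,fy=5.45,interpolation=3))
E
```

```text
t 1.0 tcp [0.2794 0.6145 0.4047] rotv [-0.665 -3.07  -0.   ] F [0.  0.2 0.5] w 0.0857 gf 0.0 q [-1.25  0.48  0.02  1.56 -0.01  1.11 -0.08]
latch_top []
lid_handle []
lid_hinge []
chamber [(0.65, array([ 0.5632,  0.157 , -0.0015]))]
```

View pics/w1.png

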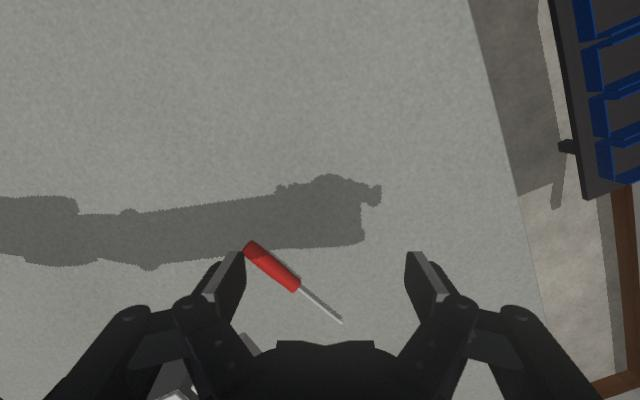

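All keys are required, so nothing moved. The picture shows the bench with the screwdriver at (300,280). I'll resend the moves.

arm_command --plan '[{"claw": 0,"tx": -0.0251,"ty": -0.0266,"tz": 0.0015,"ax": 0,"ay": 0,"az": 0},{"claw": 0,"tx": -0.0251,"ty": -0.0266,"tz": 0.0015,"ax": 0,"ay": 0,"az": 0},{"claw": 0,"tx": -0.0251,"ty": -0.0266,"tz": 0.0015,"ax": 0,"ay": 0,"az": 0},{"claw": 0,"tx": -0.0251,"ty": -0.0266,"tz": 0.0015,"ax": 0,"ay": 0,"az": 0},{"claw": 0,"tx": -0.0251,"ty": -0.0266,"tz": 0.0015,"ax": 0,"ay": 0,"az": 0},{"claw": 0,"tx": -0.0251,"ty": -0.0266,"tz": 0.0015,"ax": 0,"ay": 0,"az": 0},{"claw": 0,"tx": -0.0251,"ty": -0.0266,"tz": 0.0015,"ax": 0,"ay": 0,"az": 0},{"claw": 0,"tx": -0.0251,"ty": -0.0266,"tz": 0.0015,"ax": 0,"ay": 0,"az": 0},{"claw": 0,"tx": -0.0251,"ty": -0.0266,"tz": 0.0015,"ax": 0,"ay": 0,"az": 0},{"claw": 0,"tx": -0.0251,"ty": -0.0266,"tz": 0.0015,"ax": 0,"ay": 0,"az": 0}]'

```text
clock: 2.13
tcp_pos: [0.3981, 0.2666, 0.3899]
orientation: [0.665, 3.07, 0.001]
contact_force: [1.4, -0.1, -0.5]
grip_width: 0.0856
gripper_force: 0.0
```

arm_command --plan '[{"claw": 0,"tx": -0.0251,"ty": -0.0266,"tz": 0.0015,"ax": 0,"ay": 0,"az": 0},{"claw": 0,"tx": -0.0251,"ty": -0.0266,"tz": 0.0015,"ax": 0,"ay": 0,"az": 0},{"claw": 0,"tx": -0.0251,"ty": -0.0266,"tz": 0.0015,"ax": 0,"ay": 0,"az": 0},{"claw": 0,"tx": -0.0251,"ty": -0.0266,"tz": 0.0015,"ax": 0,"ay": 0,"az": 0},{"claw": 0,"tx": -0.0251,"ty": -0.0266,"tz": 0.0015,"ax": 0,"ay": 0,"az": 0},{"claw": 0,"tx": -0.0251,"ty": -0.0266,"tz": 0.0015,"ax": 0,"ay": 0,"az": 0},{"claw": 0,"tx": 0,"ty": 0,"tz": 0,"ax": 0,"ay": 0,"az": 5.86},{"claw": 0,"tx": 0,"ty": 0,"tz": 0,"ax": 0,"ay": 0,"az": 5.86},{"claw": 0,"tx": 0,"ty": 0,"tz": 0,"ax": 0,"ay": 0,"az": 5.86},{"claw": 0,"tx": 0,"ty": 0,"tz": 0,"ax": 0,"ay": 0,"az": 5.86}]'

```text
clock: 2.97
tcp_pos: [0.4689, 0.0604, 0.3809]
orientation: [1.283, 2.867, 0.001]
contact_force: [0.3, 0.4, -0.8]
grip_width: 0.0855
gripper_force: 0.0
```

arm_command --plan '[{"claw": 0,"tx": 0,"ty": 0,"tz": 0,"ax": 0,"ay": 0,"az": 5.86},{"claw": 0,"tx": 0,"ty": 0,"tz": 0,"ax": 0,"ay": 0,"az": 5.86},{"claw": 0,"tx": 0,"ty": 0,"tz": 0,"ax": 0,"ay": 0,"az": 5.86},{"claw": 0,"tx": 0,"ty": 0,"tz": 0,"ax": 0,"ay": 0,"az": 5.86},{"claw": 0,"tx": 0,"ty": 0,"tz": 0,"ax": 0,"ay": 0,"az": 5.86},{"claw": 0,"tx": 0,"ty": 0,"tz": 0,"ax": 0,"ay": 0,"az": 5.86},{"claw": 0,"tx": 0,"ty": 0,"tz": 0,"ax": 0,"ay": 0,"az": 0},{"claw": 0,"tx": 0,"ty": 0,"tz": 0,"ax": 0,"ay": 0,"az": 0},{"claw": 0,"tx": 0,"ty": 0,"tz": 0,"ax": 0,"ay": 0,"az": 0},{"claw": 0,"tx": 0,"ty": 0,"tz": 0,"ax": 0,"ay": 0,"az": 0}]'

```text
clock: 3.8
tcp_pos: [0.4688, 0.0608, 0.3807]
orientation: [-2.08, -2.354, -0.0]
contact_force: [-0.0, -0.4, -0.1]
grip_width: 0.0851
gripper_force: 0.0
```

```bash
python3 - <<'E'
from h import *
st(); im,T=snap("wrist","w1.png")
for t in("latch_top","lid_handle","lid_hinge","chamber"): print(t,find(t,"wrist",T))
E
```

```text
t 3.8 tcp [0.4688 0.0608 0.3807] rotv [-2.08  -2.354 -0.   ] F [-0.  -0.4 -0.1] w 0.0851 gf 0.0 q [-0.65  0.17  0.44  2.07 -0.09  0.91 -0.04]
latch_top [(0.57, array([0.4641, 0.0302, 0.135 ]))]
lid_handle [(0.57, array([0.442 , 0.1525, 0.0887]))]
lid_hinge [(0.86, array([0.6328, 0.1534, 0.0856]))]
chamber [(0.83, array([5.634e-01, 1.548e-01, 5.000e-04]))]
```

View pics/w1.png

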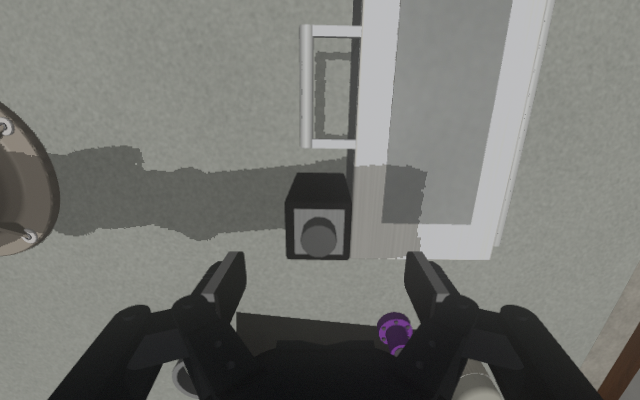

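```bash
cat >> h.py <<'E'
def ch(p,z=None):  # chamber -> world
    x,y,a=np.load("ch.npy"); c,s=np.cos(a),np.sin(a); return np.array([x+c*p[0]-s*p[1],y+s*p[0]+c*p[1],p[2]])
E
python3 - <<'E'
from h import *
from scipy.optimize import least_squares
M={(-.107,-.110):[(.4682,.029),(.4673,.0239),(.4641,.0302)],(-.12,.015):[(.4441,.1515),(.4389,.1515),(.442,.1525)],(.075,0):[(.6348,.1557),(.6365,.1629),(.6328,.1534)],(0,0):[(.5625,.1484),(.563,.1526),(.5634,.1548)]}
def f(q):
    c,s=np.cos(q[2]),np.sin(q[2]); return np.concatenate([[q[0]+c*a-s*b-m[0],q[1]+s*a+c*b-m[1]] for (a,b),l in M.items() for m in l])
q=least_squares(f,[.56,.15,.1]).x; print(q); np.save("ch.npy",q)
T=camT("wrist"); im=cv2.imread("pics/w1.png")
for px in((352,259),(491,259),(359,10),(548,10)): print(px,px2w("wrist",T,*px,.0935))
for p in [(-.075,-.15,.0935),(.075,-.15,.0935),(-.075,.15,.0935),(-.12,.065,.0895),(-.12,-.035,.0895),(-.138,-.141,.113),(-.076,-.141,.113),(-.138,-.079,.113)]:
    print(p,w2px("wrist",T,ch(p)))
v=cv2.resize(im[0:270,250:560],None,fx=2.2,fy=2.2,interpolation=3)
for z,col in((.133,(0,0,255)),(.126,(0,255,0))):
    pts=np.array([w2px("wrist",T,ch((-.107+.016*np.cos(t),-.110+.016*np.sin(t),z))) for t in np.linspace(0,6.28,60)])
    cv2.polylines(v,[np.int32((pts-[250,0])*2.2)],True,col,1)
pts=np.array([w2px("wrist",T,ch((-.107+.031*a,-.110+.031*b,.113))) for a,b in((-1,-1),(1,-1),(1,1),(-1,1))])
cv2.polylines(v,[np.int32((pts-[250,0])*2.2)],True,(255,0,0),1)
pts=np.array([w2px("wrist",T,ch((.075*a,.15*b,.0935))) for a,b in((-1,-1),(1,-1),(1,1),(-1,1))])
cv2.polylines(v,[np.int32((pts-[250,0])*2.2)],True,(255,0,255),1)
cv2.imwrite("pics/w1c.png",v)
E
```

```text
[0.56167301 0.1499232  0.10844164]
(352, 259) [ 0.50475931 -0.00672012  0.0935    ]
(491, 259) [0.65100243 0.01061594 0.0935    ]
(359, 10) [0.47616973 0.21728767 0.0935    ]
(548, 10) [0.62860246 0.23855939 0.0935    ]
(-0.075, -0.15, 0.0935) [350.58126678 259.34903147]
(0.075, -0.15, 0.0935) [491.812829   260.53161074]
(-0.075, 0.15, 0.0935) [ 367.2454256 -103.0533316]
(-0.12, 0.065, 0.0895) [306.48577631  26.20229855]
(-0.12, -0.035, 0.0895) [307.10824811 147.7543381 ]
(-0.138, -0.141, 0.113) [287.78884401 260.91669491]
(-0.076, -0.141, 0.113) [351.66756836 261.7505609 ]
(-0.138, -0.079, 0.113) [285.75979805 200.5114879 ]
```

View pics/w1c.png

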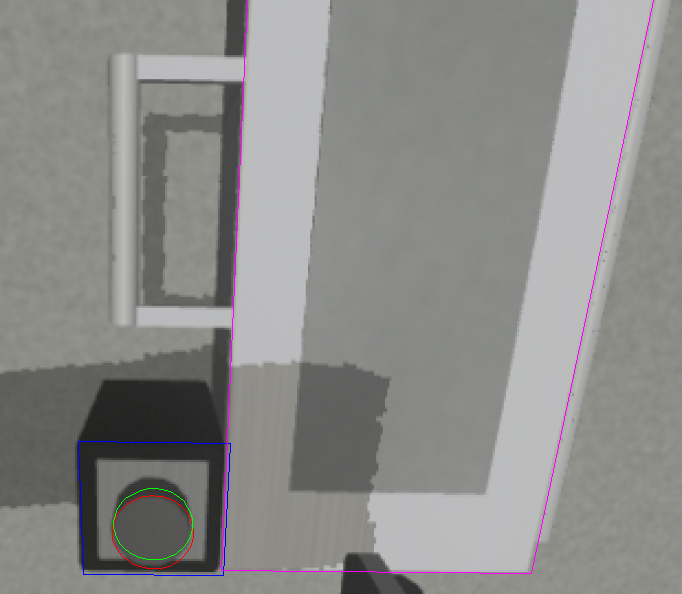

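```bash
python3 - <<'E'
import cv2
im=cv2.imread("pics/w1.png")[165:265,280:360]
cv2.imwrite("pics/w1d.png",cv2.resize(cv2.convertScaleAbs(im,alpha=1.5),None,fx=6,fy=6,interpolation=2))
E
```

```text
(no output)
```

View pics/w1d.png

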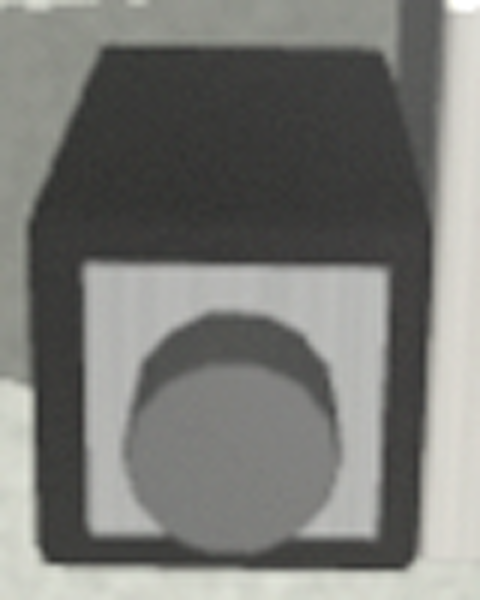

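The picture shows the button top centred at crop (232,457), high over its plate, with no bolt over the lid edge. That suggests the latch is out, so I'll confirm with more readings and work out the handle move.

```bash
cat >> h.py <<'E'
def delta(p,ang=None):
    """p: world target of grasp point; ang: wanted world angle (deg) of tool x. prints tool shift (before turning) and az"""
    T=pose(); d=T[:3,:3].T@(np.array(p)-(T[:3,3]+.155*T[:3,2])); a=np.degrees(np.arctan2(T[1,0],T[0,0]))
    print("shift",np.round(d,4),"xang",round(a,2),"az",None if ang is None else round(-((ang-a+180)%360-180),2),"tilt z",np.round(T[:3,2],4))
def chang(): return np.degrees(np.load("ch.npy")[2])+90
E
python3 - <<'E'
from h import *
for n in("wrist","top","scene"):
    for k in range(4):
        im,T=snap(n); print(n,[x for x in find("latch_top",n,T)][:1])
print("bolt region"); 
h=ch((-.12,.015,.0895)); print(h,chang()); delta(h,chang())
E
```

```text
wrist [(0.84, array([0.4663, 0.0296, 0.1345]))]
wrist [(0.65, array([0.4633, 0.03  , 0.134 ]))]
wrist [(0.78, array([0.4658, 0.0342, 0.136 ]))]
wrist [(0.96, array([0.4678, 0.031 , 0.1363]))]
top []
top []
top [(0.69, array([0.6371, 0.1552, 0.0854]))]
top [(0.63, array([ 7.036e-01, -1.978e-01, -7.000e-04]))]
scene [(0.64, array([0.4687, 0.0257, 0.1294]))]
scene [(0.67, array([0.4682, 0.0227, 0.1282]))]
scene [(0.44, array([0.4663, 0.0261, 0.13  ]))]
scene [(0.6, array([0.4657, 0.0262, 0.129 ]))]
bolt region
[0.44075445 0.15184758 0.0895    ] 96.21324845136313
shift [ 0.0938 -0.0169  0.1362] xang 96.94 az 0.73 tilt z [ 0.  0. -1.]
```

I'll settle the latch state with a light, shallow touch probe: closed fingertips to z 0.1295, which meets the button only if it is out.

arm_command --plan '[{"claw": 1,"tx": -0.0105,"ty": -0.0018,"tz": 0,"ax": 0,"ay": 0,"az": 0},{"claw": 1,"tx": -0.0105,"ty": -0.0018,"tz": 0,"ax": 0,"ay": 0,"az": 0},{"claw": 1,"tx": -0.0104,"ty": -0.0018,"tz": 0,"ax": 0,"ay": 0,"az": 0},{"claw": 1,"tx": 0,"ty": 0,"tz": 0.0135,"ax": 0,"ay": 0,"az": 0},{"claw": 1,"tx": 0,"ty": 0,"tz": 0.0135,"ax": 0,"ay": 0,"az": 0},{"claw": 1,"tx": 0,"ty": 0,"tz": 0.0135,"ax": 0,"ay": 0,"az": 0},{"claw": 1,"tx": 0,"ty": 0,"tz": 0.0135,"ax": 0,"ay": 0,"az": 0},{"claw": 1,"tx": 0,"ty": 0,"tz": 0.0136,"ax": 0,"ay": 0,"az": 0},{"claw": 1,"tx": 0,"ty": 0,"tz": 0,"ax": 0,"ay": 0,"az": 0},{"claw": 1,"tx": 0,"ty": 0,"tz": 0,"ax": 0,"ay": 0,"az": 0}]'

```text
clock: 6.08
tcp_pos: [0.467, 0.0279, 0.3129]
orientation: [-2.084, -2.35, 0.002]
contact_force: [-0.3, -0.5, 0.2]
grip_width: -0.0004
gripper_force: 0.0
```

```bash
cat >> h.py <<'E'
def force(n=6):
    f=[]
    for _ in range(n): r.grab_frame("top"); f.append(r.get_obs()["contact_force"])
    print("F mean",np.round(np.mean(f,0),2),"sd",np.round(np.std(f,0),2))
E
python3 -c "
from h import *
st(); force()"
```

```text
t 6.08 tcp [0.467  0.0279 0.3129] rotv [-2.084e+00 -2.350e+00  2.000e-03] F [-0.3 -0.5  0.2] w -0.0004 gf 0.0 q [-0.57  0.28  0.44  2.15 -0.17  0.75  0.1 ]
F mean [0.01 0.21 0.36] sd [0.28 0.36 0.47]
```

arm_command --plan '[{"claw": 1,"tx": 0,"ty": 0,"tz": 0.003,"ax": 0,"ay": 0,"az": 0},{"claw": 1,"tx": 0,"ty": 0,"tz": 0.003,"ax": 0,"ay": 0,"az": 0},{"claw": 1,"tx": 0,"ty": 0,"tz": 0.003,"ax": 0,"ay": 0,"az": 0},{"claw": 1,"tx": 0,"ty": 0,"tz": 0.0015,"ax": 0,"ay": 0,"az": 0},{"claw": 1,"tx": 0,"ty": 0,"tz": 0,"ax": 0,"ay": 0,"az": 0},{"claw": 1,"tx": 0,"ty": 0,"tz": 0,"ax": 0,"ay": 0,"az": 0},{"claw": 1,"tx": 0,"ty": 0,"tz": 0,"ax": 0,"ay": 0,"az": 0},{"claw": 1,"tx": 0,"ty": 0,"tz": 0,"ax": 0,"ay": 0,"az": 0},{"claw": 1,"tx": 0,"ty": 0,"tz": 0,"ax": 0,"ay": 0,"az": 0},{"claw": 1,"tx": 0,"ty": 0,"tz": 0,"ax": 0,"ay": 0,"az": 0}]'

```text
clock: 7.22
tcp_pos: [0.4673, 0.029, 0.3027]
orientation: [2.083, 2.352, 0.001]
contact_force: [0.6, 1.7, 1.9]
grip_width: 0.0
gripper_force: 0.7
```

```bash
python3 -c "
from h import *
st(); force(); print(ch((-.107,-.11,.13))); snap('wrist','w2.png')"
```

```text
t 7.22 tcp [0.4673 0.029  0.3027] rotv [2.083e+00 2.352e+00 1.000e-03] F [0.6 1.7 1.9] w 0.0 gf 0.7 q [-0.56  0.29  0.43  2.16 -0.18  0.73  0.11]
F mean [0.76 0.81 1.4 ] sd [0.53 0.57 0.57]
[0.46720675 0.02898882 0.13      ]
```

View pics/w2.png

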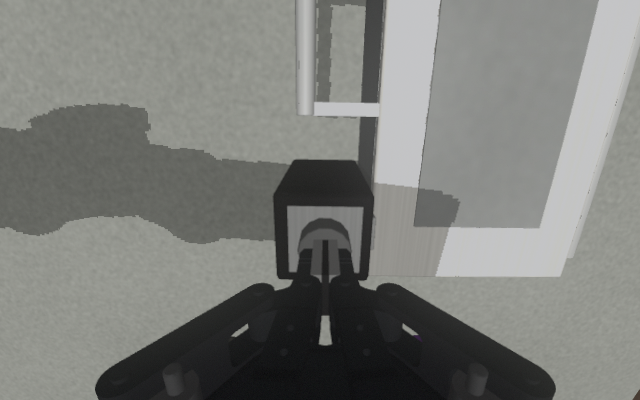

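arm_command --plan '[{"claw": 1,"tx": 0,"ty": 0,"tz": 0.0015,"ax": 0,"ay": 0,"az": 0},{"claw": 1,"tx": 0,"ty": 0,"tz": 0.0015,"ax": 0,"ay": 0,"az": 0},{"claw": 1,"tx": 0,"ty": 0,"tz": 0,"ax": 0,"ay": 0,"az": 0},{"claw": 1,"tx": 0,"ty": 0,"tz": 0,"ax": 0,"ay": 0,"az": 0},{"claw": 1,"tx": 0,"ty": 0,"tz": 0,"ax": 0,"ay": 0,"az": 0},{"claw": 1,"tx": 0,"ty": 0,"tz": 0,"ax": 0,"ay": 0,"az": 0},{"claw": 1,"tx": 0,"ty": 0,"tz": 0,"ax": 0,"ay": 0,"az": 0},{"claw": 1,"tx": 0,"ty": 0,"tz": 0,"ax": 0,"ay": 0,"az": 0},{"claw": 1,"tx": 0,"ty": 0,"tz": 0,"ax": 0,"ay": 0,"az": 0},{"claw": 1,"tx": 0,"ty": 0,"tz": 0,"ax": 0,"ay": 0,"az": 0}]'

```text
clock: 8.4
tcp_pos: [0.4673, 0.029, 0.2996]
orientation: [2.083, 2.352, 0.0]
contact_force: [0.5, 1.1, 2.4]
grip_width: -0.0001
gripper_force: 0.9
```

```bash
python3 -c "
from h import *
st(); force(8)"
```

```text
t 8.4 tcp [0.4673 0.029  0.2996] rotv [2.083 2.352 0.   ] F [0.5 1.1 2.4] w -0.0001 gf 0.9 q [-0.56  0.3   0.43  2.16 -0.19  0.72  0.12]
F mean [0.32 0.89 1.72] sd [0.38 0.44 0.39]
```

arm_command --plan '[{"claw": 1,"tx": 0,"ty": 0,"tz": -0.01,"ax": 0,"ay": 0,"az": 0},{"claw": 1,"tx": 0,"ty": 0,"tz": -0.02,"ax": 0,"ay": 0,"az": 0},{"claw": 0.5,"tx": 0,"ty": 0,"tz": -0.02,"ax": 0,"ay": 0,"az": 0},{"claw": 0.5,"tx": 0,"ty": 0,"tz": 0,"ax": 0,"ay": 0,"az": 0},{"claw": 0.5,"tx": 0,"ty": 0,"tz": 0,"ax": 0,"ay": 0,"az": 0},{"claw": 0.5,"tx": 0,"ty": 0,"tz": 0,"ax": 0,"ay": 0,"az": 0},{"claw": 0.5,"tx": 0,"ty": 0,"tz": 0,"ax": 0,"ay": 0,"az": 0},{"claw": 0.5,"tx": 0,"ty": 0,"tz": 0,"ax": 0,"ay": 0,"az": 0},{"claw": 0.5,"tx": 0,"ty": 0,"tz": 0,"ax": 0,"ay": 0,"az": 0},{"claw": 0.5,"tx": 0,"ty": 0,"tz": 0,"ax": 0,"ay": 0,"az": 0}]'

```text
clock: 9.63
tcp_pos: [0.4671, 0.0289, 0.3491]
orientation: [-2.083, -2.351, 0.002]
contact_force: [-0.2, 0.2, 0.0]
grip_width: 0.0425
gripper_force: 0.0
```

```bash
python3 -c "
from h import *
st(); force(8); delta(ch((-.12,.015,.0895)),chang())
for k in range(3):
  im,T=snap('wrist'); print(find('latch_top','wrist',T))
  im,T=snap('scene'); print(find('latch_top','scene',T)[:1])"
```

```text
t 9.63 tcp [0.4671 0.0289 0.3491] rotv [-2.083e+00 -2.351e+00  2.000e-03] F [-0.2  0.2  0. ] w 0.0425 gf 0.0 q [-0.59  0.21  0.46  2.12 -0.13  0.84  0.06]
F mean [ 0.03 -0.17  0.11] sd [0.41 0.13 0.4 ]
shift [ 0.1252 -0.0114  0.1051] xang 96.94 az 0.73 tilt z [ 0.  0. -1.]
[(0.83, array([0.4639, 0.0321, 0.1317]))]
[(0.5, array([0.4698, 0.0244, 0.1313]))]
[(0.89, array([0.4673, 0.034 , 0.134 ]))]
[(0.59, array([0.4689, 0.0253, 0.1316]))]
[(0.84, array([0.4656, 0.0338, 0.1344]))]
[(0.49, array([0.4685, 0.0261, 0.1322]))]
```

The touch force of 1.4 to 1.7 N at z 0.1297 and 0.1266 shows the latch is out, so no press is needed. Now the handle.

arm_command --plan '[{"claw": 0.5,"tx": 0.0313,"ty": -0.0028,"tz": 0,"ax": 0,"ay": 0,"az": 0},{"claw": 0.5,"tx": 0.0313,"ty": -0.0029,"tz": 0,"ax": 0,"ay": 0,"az": 0},{"claw": 0.5,"tx": 0.0313,"ty": -0.0028,"tz": 0,"ax": 0,"ay": 0,"az": 0},{"claw": 0.5,"tx": 0.0313,"ty": -0.0029,"tz": 0,"ax": 0,"ay": 0,"az": 0},{"claw": 0.5,"tx": 0,"ty": 0,"tz": 0,"ax": 0,"ay": 0,"az": 0.73},{"claw": 0.5,"tx": 0,"ty": 0,"tz": 0.025,"ax": 0,"ay": 0,"az": 0},{"claw": 0.5,"tx": 0,"ty": 0,"tz": 0,"ax": 0,"ay": 0,"az": 0},{"claw": 0.5,"tx": 0,"ty": 0,"tz": 0,"ax": 0,"ay": 0,"az": 0},{"claw": 0.5,"tx": 0,"ty": 0,"tz": 0,"ax": 0,"ay": 0,"az": 0},{"claw": 0.5,"tx": 0,"ty": 0,"tz": 0,"ax": 0,"ay": 0,"az": 0}]'

```text
clock: 11.47
tcp_pos: [0.4412, 0.1515, 0.3254]
orientation: [2.099, 2.337, 0.001]
contact_force: [0.0, 0.3, 0.7]
grip_width: 0.0429
gripper_force: 0.0
```

```bash
python3 -c "
from h import *
st(); delta(ch((-.12,.015,.0895)),chang()); im,T=snap('wrist','w3.png')
print(find('lid_handle','wrist',T)); print(w2px('wrist',T,ch((-.12,.065,.0895))),w2px('wrist',T,ch((-.12,-.035,.0895))))"
```

```text
t 11.47 tcp [0.4412 0.1515 0.3254] rotv [2.099e+00 2.337e+00 1.000e-03] F [0.  0.3 0.7] w 0.0429 gf 0.0 q [-0.79  0.25  0.38  2.14 -0.13  0.78 -0.22]
shift [ 0.0003 -0.0007  0.0809] xang 96.16 az -0.06 tilt z [ 9.e-04  4.e-04 -1.e+00]
[(0.72, array([0.4413, 0.1524, 0.0909]))]
[325.11678179 149.84964177] [325.15698666 268.25697504]
```

View pics/w3.png

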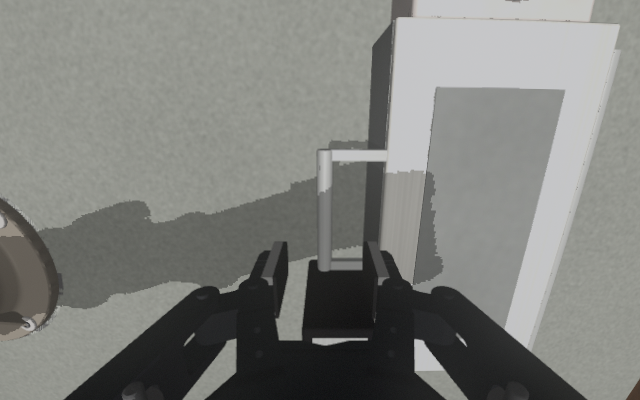

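The bar runs down column 325 from row 150 to 268, as predicted and centred between the fingers. I'll lower and grip it.

arm_command --plan '[{"claw": 0.5,"tx": 0,"ty": 0,"tz": 0.016,"ax": 0,"ay": 0,"az": 0},{"claw": 0.5,"tx": 0,"ty": 0,"tz": 0.016,"ax": 0,"ay": 0,"az": 0},{"claw": 0.5,"tx": 0,"ty": 0,"tz": 0.016,"ax": 0,"ay": 0,"az": 0},{"claw": 0.5,"tx": 0,"ty": 0,"tz": 0.016,"ax": 0,"ay": 0,"az": 0},{"claw": 0.5,"tx": 0,"ty": 0,"tz": 0.016,"ax": 0,"ay": 0,"az": 0},{"claw": 0.5,"tx": 0,"ty": 0,"tz": 0,"ax": 0,"ay": 0,"az": 0},{"claw": 1,"tx": 0,"ty": 0,"tz": 0,"ax": 0,"ay": 0,"az": 0},{"claw": 1,"tx": 0,"ty": 0,"tz": 0,"ax": 0,"ay": 0,"az": 0},{"claw": 1,"tx": 0,"ty": 0,"tz": 0,"ax": 0,"ay": 0,"az": 0},{"claw": 1,"tx": 0,"ty": 0,"tz": 0,"ax": 0,"ay": 0,"az": 0}]' --squeeze 30

```text
clock: 12.4
tcp_pos: [0.4409, 0.1519, 0.2456]
orientation: [-2.098, -2.338, -0.002]
contact_force: [-2.9, 0.4, 5.9]
grip_width: 0.0109
gripper_force: 29.3
```

```bash
python3 - <<'E'
from h import *
st()
# arc increments in tool frame (y ~ chamber x, -z up)
a0=np.arctan2(4,195); R0=.19504
th=np.concatenate([np.linspace(0,1.70,41)])
p=np.c_[-R0*np.cos(th+a0),R0*np.sin(th+a0)]
d=np.diff(p,axis=0)
print(np.round(np.c_[d[:,0],-d[:,1]],4).tolist())
print(p[-1],p[0])
E
```

```text
t 12.4 tcp [0.4409 0.1519 0.2456] rotv [-2.098e+00 -2.338e+00 -2.000e-03] F [-2.9  0.4  5.9] w 0.0109 gf 29.3 q [-0.73  0.39  0.32  2.19 -0.22  0.59 -0.14]
[[0.0003, -0.0083], [0.0007, -0.0083], [0.001, -0.0082], [0.0014, -0.0082], [0.0017, -0.0081], [0.0021, -0.008], [0.0024, -0.0079], [0.0028, -0.0078], [0.0031, -0.0077], [0.0034, -0.0076], [0.0037, -0.0074], [0.004, -0.0072], [0.0043, -0.0071], [0.0046, -0.0069], [0.0049, -0.0067], [0.0052, -0.0064], [0.0055, -0.0062], [0.0057, -0.006], [0.006, -0.0057], [0.0062, -0.0055], [0.0064, -0.0052], [0.0067, -0.0049], [0.0069, -0.0046], [0.0071, -0.0043], [0.0072, -0.004], [0.0074, -0.0037], [0.0076, -0.0034], [0.0077, -0.0031], [0.0078, -0.0028], [0.0079, -0.0024], [0.008, -0.0021], [0.0081, -0.0017], [0.0082, -0.0014], [0.0082, -0.001], [0.0083, -0.0007], [0.0083, -0.0003], [0.0083, 0.0], [0.0083, 0.0004], [0.0083, 0.0007], [0.0082, 0.0011]]
[0.02909118 0.19285825] [-0.19499898  0.00399998]
```

arm_command --plan '[{"claw": 1,"tx": 0,"ty": 0.0003,"tz": -0.0083,"ax": 0,"ay": 0,"az": 0},{"claw": 1,"tx": 0,"ty": 0.0007,"tz": -0.0083,"ax": 0,"ay": 0,"az": 0},{"claw": 1,"tx": 0,"ty": 0.001,"tz": -0.0082,"ax": 0,"ay": 0,"az": 0},{"claw": 1,"tx": 0,"ty": 0.0014,"tz": -0.0082,"ax": 0,"ay": 0,"az": 0},{"claw": 1,"tx": 0,"ty": 0.0017,"tz": -0.0081,"ax": 0,"ay": 0,"az": 0},{"claw": 1,"tx": 0,"ty": 0.0021,"tz": -0.008,"ax": 0,"ay": 0,"az": 0},{"claw": 1,"tx": 0,"ty": 0.0024,"tz": -0.0079,"ax": 0,"ay": 0,"az": 0},{"claw": 1,"tx": 0,"ty": 0.0028,"tz": -0.0078,"ax": 0,"ay": 0,"az": 0},{"claw": 1,"tx": 0,"ty": 0.0031,"tz": -0.0077,"ax": 0,"ay": 0,"az": 0},{"claw": 1,"tx": 0,"ty": 0.0034,"tz": -0.0076,"ax": 0,"ay": 0,"az": 0}]'

```text
clock: 13.23
tcp_pos: [0.459, 0.1539, 0.3251]
orientation: [-2.096, -2.338, 0.003]
contact_force: [-5.3, 1.1, -0.5]
grip_width: 0.0108
gripper_force: 29.2
```

```bash
python3 -c "
from h import *
st(); im,T=snap('scene','s2.png'); print(find('lid_handle','scene',T))"
```

```text
t 13.23 tcp [0.459  0.1539 0.3251] rotv [-2.096 -2.338  0.003] F [-5.3  1.1 -0.5] w 0.0108 gf 29.2 q [-0.77  0.28  0.38  2.1  -0.14  0.79 -0.2 ]
[(0.96, array([0.4569, 0.1549, 0.1623]))]
```

View pics/s2.png

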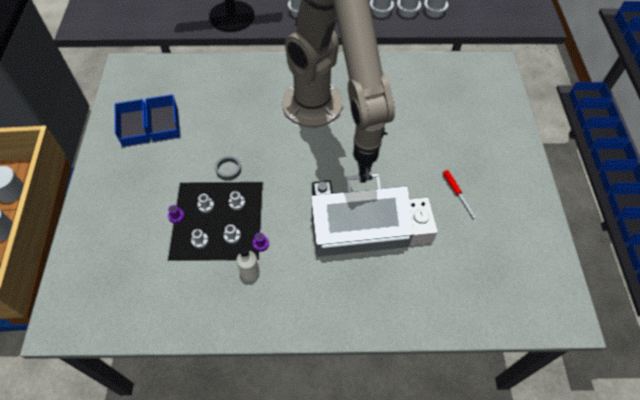

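The lid is rising: its front edge has lifted at (365,190) and the handle reads z 0.162. Continuing the arc.

arm_command --plan '[{"claw": 1,"tx": 0,"ty": 0.0037,"tz": -0.0074,"ax": 0,"ay": 0,"az": 0},{"claw": 1,"tx": 0,"ty": 0.004,"tz": -0.0072,"ax": 0,"ay": 0,"az": 0},{"claw": 1,"tx": 0,"ty": 0.0043,"tz": -0.0071,"ax": 0,"ay": 0,"az": 0},{"claw": 1,"tx": 0,"ty": 0.0046,"tz": -0.0069,"ax": 0,"ay": 0,"az": 0},{"claw": 1,"tx": 0,"ty": 0.0049,"tz": -0.0067,"ax": 0,"ay": 0,"az": 0},{"claw": 1,"tx": 0,"ty": 0.0052,"tz": -0.0064,"ax": 0,"ay": 0,"az": 0},{"claw": 1,"tx": 0,"ty": 0.0055,"tz": -0.0062,"ax": 0,"ay": 0,"az": 0},{"claw": 1,"tx": 0,"ty": 0.0057,"tz": -0.006,"ax": 0,"ay": 0,"az": 0},{"claw": 1,"tx": 0,"ty": 0.006,"tz": -0.0057,"ax": 0,"ay": 0,"az": 0},{"claw": 1,"tx": 0,"ty": 0.0062,"tz": -0.0055,"ax": 0,"ay": 0,"az": 0}]'

```text
clock: 14.17
tcp_pos: [0.5068, 0.1589, 0.3906]
orientation: [-2.092, -2.333, 0.013]
contact_force: [-22.9, -2.3, 19.1]
grip_width: 0.0104
gripper_force: 30.8
```

```bash
python3 -c "
from h import *
st(); th=.85+.0205; p=ch((.075-.19504*np.cos(th),.015,.0855+.19504*np.sin(th))); delta(p,chang())"
```

```text
t 14.17 tcp [0.5068 0.1589 0.3906] rotv [-2.092 -2.333  0.013] F [-22.9  -2.3  19.1] w 0.0104 gf 30.8 q [-0.76  0.27  0.4   1.93 -0.13  0.98 -0.18]
shift [0.0001 0.0046 0.0009] xang 96.23 az 0.02 tilt z [-0.0112 -0.0012 -0.9999]
```

arm_command --plan '[{"claw": 1,"tx": 0,"ty": 0.0064,"tz": -0.0052,"ax": 0,"ay": 0,"az": 0},{"claw": 1,"tx": 0,"ty": 0.0067,"tz": -0.0049,"ax": 0,"ay": 0,"az": 0},{"claw": 1,"tx": 0,"ty": 0.0069,"tz": -0.0046,"ax": 0,"ay": 0,"az": 0},{"claw": 1,"tx": 0,"ty": 0.0071,"tz": -0.0043,"ax": 0,"ay": 0,"az": 0},{"claw": 1,"tx": 0,"ty": 0.0072,"tz": -0.004,"ax": 0,"ay": 0,"az": 0},{"claw": 1,"tx": 0,"ty": 0.0074,"tz": -0.0037,"ax": 0,"ay": 0,"az": 0},{"claw": 1,"tx": 0,"ty": 0.0076,"tz": -0.0034,"ax": 0,"ay": 0,"az": 0},{"claw": 1,"tx": 0,"ty": 0.0077,"tz": -0.0031,"ax": 0,"ay": 0,"az": 0},{"claw": 1,"tx": 0,"ty": 0.0078,"tz": -0.0028,"ax": 0,"ay": 0,"az": 0},{"claw": 1,"tx": 0,"ty": 0.0079,"tz": -0.0024,"ax": 0,"ay": 0,"az": 0}]'

```text
clock: 15.0
tcp_pos: [0.5828, 0.1668, 0.4315]
orientation: [2.097, 2.337, 0.005]
contact_force: [-5.7, -2.1, 10.9]
grip_width: 0.0108
gripper_force: 31.4
```

```bash
python3 -c "
from h import *
st(); th=1.275+.0205; p=ch((.075-.19504*np.cos(th),.015,.0855+.19504*np.sin(th))); delta(p,chang())
th=1.70+.0205; p=ch((.075-.19504*np.cos(th),.015,.0855+.19504*np.sin(th))); delta(p,chang())"
```

```text
t 15.0 tcp [0.5828 0.1668 0.4315] rotv [2.097 2.337 0.005] F [-5.7 -2.1 10.9] w 0.0108 gf 31.4 q [-0.7   0.35  0.42  1.72 -0.16  1.1  -0.13]
shift [ 0.0004 -0.0014  0.0033] xang 96.18 az -0.03 tilt z [ 0.0033  0.0013 -1.    ]
shift [ 0.0004  0.0807 -0.0016] xang 96.18 az -0.03 tilt z [ 0.0033  0.0013 -1.    ]
```

arm_command --plan '[{"claw": 1,"tx": 0,"ty": 0.008,"tz": -0.0031,"ax": 0,"ay": 0,"az": 0},{"claw": 1,"tx": 0,"ty": 0.0081,"tz": -0.0027,"ax": 0,"ay": 0,"az": 0},{"claw": 1,"tx": 0,"ty": 0.0082,"tz": -0.0014,"ax": 0,"ay": 0,"az": 0},{"claw": 1,"tx": 0,"ty": 0.0082,"tz": -0.001,"ax": 0,"ay": 0,"az": 0},{"claw": 1,"tx": 0,"ty": 0.0083,"tz": -0.0007,"ax": 0,"ay": 0,"az": 0},{"claw": 1,"tx": 0,"ty": 0.0083,"tz": -0.0003,"ax": 0,"ay": 0,"az": 0},{"claw": 1,"tx": 0,"ty": 0.0083,"tz": 0,"ax": 0,"ay": 0,"az": 0},{"claw": 1,"tx": 0,"ty": 0.006,"tz": 0.0003,"ax": 0,"ay": 0,"az": 0},{"claw": 1,"tx": 0,"ty": 0.005,"tz": 0.0004,"ax": 0,"ay": 0,"az": 0},{"claw": 1,"tx": 0,"ty": 0.004,"tz": 0.0004,"ax": 0,"ay": 0,"az": 0}]'

```text
clock: 15.83
tcp_pos: [0.6546, 0.1747, 0.4364]
orientation: [2.098, 2.337, 0.001]
contact_force: [-0.4, -1.7, 5.7]
grip_width: 0.0104
gripper_force: 31.7
```

arm_command --plan '[{"claw": 1,"tx": 0,"ty": 0.003,"tz": 0.0003,"ax": 0,"ay": 0,"az": 0},{"claw": 1,"tx": 0,"ty": 0.002,"tz": 0.0003,"ax": 0,"ay": 0,"az": 0},{"claw": 1,"tx": 0,"ty": 0.002,"tz": 0.0002,"ax": 0,"ay": 0,"az": 0},{"claw": 1,"tx": 0,"ty": 0.001,"tz": 0.0002,"ax": 0,"ay": 0,"az": 0},{"claw": 1,"tx": 0,"ty": 0.001,"tz": 0.0001,"ax": 0,"ay": 0,"az": 0},{"claw": 1,"tx": 0,"ty": 0,"tz": 0,"ax": 0,"ay": 0,"az": 0},{"claw": 1,"tx": 0,"ty": 0,"tz": 0,"ax": 0,"ay": 0,"az": 0},{"claw": 1,"tx": 0,"ty": 0,"tz": 0,"ax": 0,"ay": 0,"az": 0},{"claw": 1,"tx": 0,"ty": 0,"tz": 0,"ax": 0,"ay": 0,"az": 0},{"claw": 1,"tx": 0,"ty": 0,"tz": 0,"ax": 0,"ay": 0,"az": 0}]'

```text
clock: 16.67
tcp_pos: [0.6626, 0.1755, 0.4352]
orientation: [2.098, 2.338, -0.001]
contact_force: [0.1, -4.7, 5.3]
grip_width: 0.0105
gripper_force: 31.7
```

```bash
python3 -c "
from h import *
st(); force(3); th=1.70+.0205; p=ch((.075-.19504*np.cos(th),.015,.0855+.19504*np.sin(th))); delta(p,chang())"
```

```text
t 16.67 tcp [0.6626 0.1755 0.4352] rotv [ 2.098e+00  2.338e+00 -1.000e-03] F [ 0.1 -4.7  5.3] w 0.0105 gf 31.7 q [-0.63  0.49  0.41  1.51 -0.21  1.18 -0.07]
F mean [-0.37 -5.39  4.64] sd [0.55 0.67 0.76]
shift [0.0006 0.001  0.0019] xang 96.19 az -0.03 tilt z [ 1.e-04 -6.e-04 -1.e+00]
```

arm_command --plan '[{"claw": 1,"tx": 0,"ty": 0.001,"tz": 0,"ax": 0,"ay": 0,"az": 0},{"claw": 1,"tx": 0,"ty": 0.001,"tz": 0,"ax": 0,"ay": 0,"az": 0},{"claw": 1,"tx": 0,"ty": 0.001,"tz": 0,"ax": 0,"ay": 0,"az": 0},{"claw": 1,"tx": 0,"ty": 0,"tz": 0,"ax": 0,"ay": 0,"az": 0},{"claw": 1,"tx": 0,"ty": 0,"tz": 0,"ax": 0,"ay": 0,"az": 0},{"claw": 1,"tx": 0,"ty": 0,"tz": 0,"ax": 0,"ay": 0,"az": 0},{"claw": 1,"tx": 0,"ty": 0,"tz": 0,"ax": 0,"ay": 0,"az": 0},{"claw": 1,"tx": 0,"ty": 0,"tz": 0,"ax": 0,"ay": 0,"az": 0},{"claw": 1,"tx": 0,"ty": 0,"tz": 0,"ax": 0,"ay": 0,"az": 0},{"claw": 1,"tx": 0,"ty": 0,"tz": 0,"ax": 0,"ay": 0,"az": 0}]'

```text
clock: 17.65
tcp_pos: [0.6645, 0.1758, 0.435]
orientation: [-2.096, -2.336, 0.005]
contact_force: [-5.9, -6.5, 8.4]
grip_width: 0.0108
gripper_force: 32.1
```

arm_command --plan '[{"claw": 0.8,"tx": 0,"ty": 0,"tz": 0,"ax": 0,"ay": 0,"az": 0},{"claw": 0.6,"tx": 0,"ty": 0,"tz": 0,"ax": 0,"ay": 0,"az": 0},{"claw": 0.6,"tx": 0,"ty": 0,"tz": 0,"ax": 0,"ay": 0,"az": 0},{"claw": 0.6,"tx": 0,"ty": 0,"tz": 0,"ax": 0,"ay": 0,"az": 0},{"claw": 0.6,"tx": 0,"ty": 0,"tz": -0.01,"ax": 0,"ay": 0,"az": 0},{"claw": 0.6,"tx": 0,"ty": 0,"tz": -0.015,"ax": 0,"ay": 0,"az": 0},{"claw": 0.6,"tx": 0,"ty": 0,"tz": -0.02,"ax": 0,"ay": 0,"az": 0},{"claw": 0.6,"tx": 0,"ty": 0,"tz": -0.02,"ax": 0,"ay": 0,"az": 0},{"claw": 0.6,"tx": 0,"ty": -0.03,"tz": 0,"ax": 0,"ay": 0,"az": 0},{"claw": 0.6,"tx": 0,"ty": -0.04,"tz": 0,"ax": 0,"ay": 0,"az": 0}]'

```text
clock: 18.48
tcp_pos: [0.5972, 0.169, 0.5017]
orientation: [2.096, 2.336, 0.005]
contact_force: [-1.5, 0.1, 0.8]
grip_width: 0.0344
gripper_force: 0.0
```

```bash
python3 - <<'E'
from h import *
st(); print(pose()[:3,0])
for n in("scene","top"):
    im,T=snap(n,n+"3.png"); print(find("lid_handle",n,T)[:1]); print([x for x in find("housing1",n,T)])
th=1.70+.0205; print(ch((.075-.19504*np.cos(th),.015,.0855+.19504*np.sin(th))))
E
```

```text
t 18.48 tcp [0.5972 0.169  0.5017] rotv [2.096 2.336 0.005] F [-1.5  0.1  0.8] w 0.0344 gf 0.0 q [-0.7   0.33  0.43  1.6  -0.14  1.25 -0.14]
[-1.07636238e-01  9.94190329e-01 -1.71557820e-04]
[(0.75, array([0.662 , 0.1745, 0.276 ]))]
[(0.78, array([ 6.032e-01, -1.695e-01, -3.000e-04])), (0.76, array([ 4.499e-01, -2.554e-01, -1.000e-04])), (0.7, array([ 0.5877, -0.3712, -0.0024])), (0.69, array([ 4.993e-01, -4.529e-01,  1.000e-04])), (0.59, array([ 0.4571, -0.3643,  0.002 ])), (0.48, array([ 5.776e-01, -2.653e-01, -4.000e-04]))]
[(0.91, array([0.6633, 0.1761, 0.2787]))]
[(0.63, array([ 0.4956, -0.4566,  0.0008])), (0.62, array([ 0.5883, -0.3654,  0.    ])), (0.54, array([ 0.6076, -0.1692, -0.001 ])), (0.49, array([ 0.5802, -0.2628, -0.002 ])), (0.43, array([ 0.4603, -0.3607, -0.0011])), (0.43, array([ 0.4534, -0.257 , -0.0019]))]
[0.66352741 0.17610059 0.27835854]
```

View pics/scene3.png

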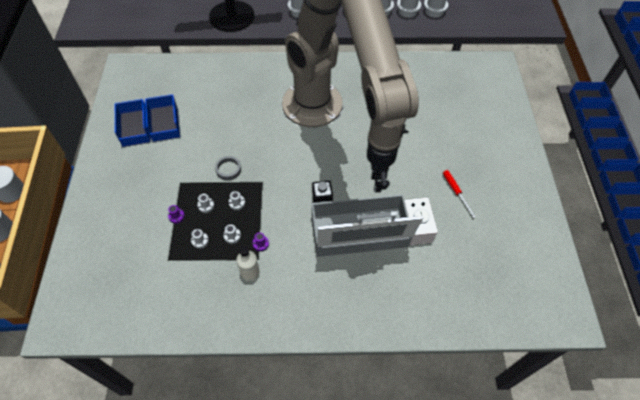

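The lid leans fully open (handle z 0.277), the latch button shows at (322,186), and the four grey housings are unmoved. Now I'll go to housing A at (0.579, -0.264).

arm_command --plan '[{"claw": 0,"tx": -0.039,"ty": -0.0059,"tz": 0,"ax": 0,"ay": 0,"az": 0},{"claw": 0,"tx": -0.039,"ty": -0.0059,"tz": 0,"ax": 0,"ay": 0,"az": 0},{"claw": 0,"tx": -0.039,"ty": -0.0059,"tz": 0,"ax": 0,"ay": 0,"az": 0},{"claw": 0,"tx": -0.039,"ty": -0.0059,"tz": 0,"ax": 0,"ay": 0,"az": 0},{"claw": 0,"tx": -0.039,"ty": -0.0059,"tz": 0,"ax": 0,"ay": 0,"az": 0},{"claw": 0,"tx": -0.039,"ty": -0.0059,"tz": 0,"ax": 0,"ay": 0,"az": 0},{"claw": 0,"tx": -0.039,"ty": -0.0059,"tz": 0,"ax": 0,"ay": 0,"az": 0},{"claw": 0,"tx": -0.039,"ty": -0.0059,"tz": 0,"ax": 0,"ay": 0,"az": 0},{"claw": 0,"tx": -0.039,"ty": -0.0059,"tz": 0,"ax": 0,"ay": 0,"az": 0},{"claw": 0,"tx": -0.039,"ty": -0.0059,"tz": 0,"ax": 0,"ay": 0,"az": 0}]'

```text
clock: 19.62
tcp_pos: [0.5804, -0.2275, 0.5007]
orientation: [2.096, 2.338, -0.0]
contact_force: [0.9, -0.0, 0.4]
grip_width: 0.0855
gripper_force: 0.0
```

arm_command --plan '[{"claw": 0,"tx": -0.039,"ty": -0.0059,"tz": 0,"ax": 0,"ay": 0,"az": 0},{"claw": 0,"tx": 0,"ty": 0,"tz": 0.033,"ax": 0,"ay": 0,"az": 0},{"claw": 0,"tx": 0,"ty": 0,"tz": 0.033,"ax": 0,"ay": 0,"az": 0},{"claw": 0,"tx": 0,"ty": 0,"tz": 0.033,"ax": 0,"ay": 0,"az": 0},{"claw": 0,"tx": 0,"ty": 0,"tz": 0.033,"ax": 0,"ay": 0,"az": 0},{"claw": 0,"tx": 0,"ty": 0,"tz": 0.033,"ax": 0,"ay": 0,"az": 0},{"claw": 0,"tx": 0,"ty": 0,"tz": 0.02,"ax": 0,"ay": 0,"az": 0},{"claw": 0,"tx": 0,"ty": 0,"tz": 0,"ax": 0,"ay": 0,"az": 0},{"claw": 0,"tx": 0,"ty": 0,"tz": 0,"ax": 0,"ay": 0,"az": 0},{"claw": 0,"tx": 0,"ty": 0,"tz": 0,"ax": 0,"ay": 0,"az": 0}]'

```text
clock: 20.45
tcp_pos: [0.5791, -0.2656, 0.3167]
orientation: [2.096, 2.336, 0.001]
contact_force: [-0.1, -0.6, 0.8]
grip_width: 0.0852
gripper_force: 0.0
```

```bash
python3 - <<'E'
from h import *
st(); im,T=snap("wrist","w4.png"); print(find("housing1","wrist",T)); print(w2px("wrist",T,[.579,-.264,.054]))
delta([.579,-.264,.040],chang())
E
```

```text
t 20.45 tcp [ 0.5791 -0.2656  0.3167] rotv [2.096e+00 2.336e+00 1.000e-03] F [-0.1 -0.6  0.8] w 0.0852 gf 0.0 q [-0.04  0.55  0.52  1.76 -0.33  0.92  0.73]
[(0.91, array([ 0.4482, -0.2647, -0.0007])), (0.9, array([ 0.5917, -0.3678,  0.0023])), (0.85, array([ 0.4938, -0.4571,  0.0007])), (0.8, array([ 0.4612, -0.3583,  0.0023])), (0.77, array([ 6.015e-01, -1.714e-01,  3.000e-04])), (0.58, array([ 0.5767, -0.2669,  0.0021]))]
[325.40895979 200.30695836]
shift [ 0.0019 -0.0006  0.1223] xang 96.21 az -0.0 tilt z [ 0.0034 -0.0014 -1.    ]
```

View pics/w4.png

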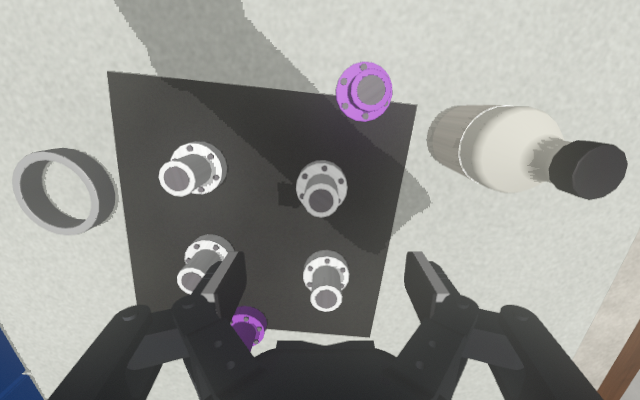

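Housing A (grey) has its top at (320,200), 5 px left of the prediction, so I shift ty by -4.5 mm. The others are C (177,180), D (193,283), B (326,299); the purple ones at (364,90) and (240,330) are excluded. Lowering and gripping.

arm_command --plan '[{"claw": 0,"tx": 0.001,"ty": -0.0045,"tz": 0.0244,"ax": 0,"ay": 0,"az": 0},{"claw": 0,"tx": 0,"ty": 0,"tz": 0.0244,"ax": 0,"ay": 0,"az": 0},{"claw": 0,"tx": 0,"ty": 0,"tz": 0.0244,"ax": 0,"ay": 0,"az": 0},{"claw": 0,"tx": 0,"ty": 0,"tz": 0.0244,"ax": 0,"ay": 0,"az": 0},{"claw": 0,"tx": 0,"ty": 0,"tz": 0.0244,"ax": 0,"ay": 0,"az": 0},{"claw": 0,"tx": 0,"ty": 0,"tz": 0,"ax": 0,"ay": 0,"az": 0},{"claw": 1,"tx": 0,"ty": 0,"tz": 0,"ax": 0,"ay": 0,"az": 0},{"claw": 1,"tx": 0,"ty": 0,"tz": 0,"ax": 0,"ay": 0,"az": 0},{"claw": 1,"tx": 0,"ty": 0,"tz": 0,"ax": 0,"ay": 0,"az": 0},{"claw": 1,"tx": 0,"ty": 0,"tz": 0,"ax": 0,"ay": 0,"az": 0}]' --squeeze 40

```text
clock: 21.38
tcp_pos: [0.5741, -0.2646, 0.1952]
orientation: [2.096, 2.336, 0.002]
contact_force: [0.2, -0.3, -0.9]
grip_width: 0.0386
gripper_force: 0.0
```

arm_command --plan '[{"claw": 1,"tx": 0,"ty": 0,"tz": 0,"ax": 0,"ay": 0,"az": 0},{"claw": 1,"tx": 0,"ty": 0,"tz": -0.01,"ax": 0,"ay": 0,"az": 0},{"claw": 1,"tx": 0,"ty": 0,"tz": -0.025,"ax": 0,"ay": 0,"az": 0},{"claw": 1,"tx": 0,"ty": 0,"tz": -0.03,"ax": 0,"ay": 0,"az": 0},{"claw": 1,"tx": 0,"ty": 0,"tz": -0.03,"ax": 0,"ay": 0,"az": 0},{"claw": 1,"tx": 0,"ty": 0,"tz": -0.03,"ax": 0,"ay": 0,"az": 0},{"claw": 1,"tx": 0,"ty": 0,"tz": -0.03,"ax": 0,"ay": 0,"az": 0},{"claw": 1,"tx": 0,"ty": 0,"tz": -0.015,"ax": 0,"ay": 0,"az": 0},{"claw": 1,"tx": 0,"ty": 0,"tz": 0,"ax": 0,"ay": 0,"az": 0},{"claw": 1,"tx": 0,"ty": 0,"tz": 0,"ax": 0,"ay": 0,"az": 0}]'

```text
clock: 22.22
tcp_pos: [0.5731, -0.2641, 0.364]
orientation: [2.097, 2.338, 0.002]
contact_force: [0.3, -0.2, -2.5]
grip_width: 0.0308
gripper_force: 40.1
```

```bash
python3 - <<'E'
from h import *
st(); delta(ch((-.015,.102,.047)),chang()); im,T=snap("top","t4.png"); print(find("housing1","top",T))
for y in(.102,.034,-.034,-.102): print(ch((-.015,y,.047)))
E
```

```text
t 22.22 tcp [ 0.5731 -0.2641  0.364 ] rotv [2.097e+00 2.338e+00 2.000e-03] F [ 0.3 -0.2 -2.5] w 0.0308 gf 40.1 q [-0.07  0.49  0.55  1.74 -0.3   1.    0.7 ]
shift [0.5149 0.018  0.1619] xang 96.22 az 0.01 tilt z [ 0.0015  0.     -1.    ]
[(0.73, array([ 0.4958, -0.4548,  0.0016])), (0.64, array([ 0.6068, -0.1702, -0.0009])), (0.61, array([ 0.5742, -0.2625,  0.168 ]))]
[0.53572174 0.24970061 0.047     ]
[0.54308133 0.18210005 0.047     ]
[0.55044091 0.11449948 0.047     ]
[0.5578005  0.04689892 0.047     ]
```

arm_command --plan '[{"claw": 1,"tx": 0.0396,"ty": 0.0014,"tz": 0,"ax": 0,"ay": 0,"az": 0},{"claw": 1,"tx": 0.0396,"ty": 0.0014,"tz": 0,"ax": 0,"ay": 0,"az": 0},{"claw": 1,"tx": 0.0396,"ty": 0.0014,"tz": 0,"ax": 0,"ay": 0,"az": 0},{"claw": 1,"tx": 0.0396,"ty": 0.0014,"tz": 0,"ax": 0,"ay": 0,"az": 0},{"claw": 1,"tx": 0.0396,"ty": 0.0014,"tz": 0,"ax": 0,"ay": 0,"az": 0},{"claw": 1,"tx": 0.0396,"ty": 0.0014,"tz": 0,"ax": 0,"ay": 0,"az": 0},{"claw": 1,"tx": 0.0396,"ty": 0.0014,"tz": 0,"ax": 0,"ay": 0,"az": 0},{"claw": 1,"tx": 0.0396,"ty": 0.0014,"tz": 0,"ax": 0,"ay": 0,"az": 0},{"claw": 1,"tx": 0.0396,"ty": 0.0014,"tz": 0,"ax": 0,"ay": 0,"az": 0},{"claw": 1,"tx": 0.0396,"ty": 0.0014,"tz": 0,"ax": 0,"ay": 0,"az": 0}]'

```text
clock: 23.15
tcp_pos: [0.5432, 0.1328, 0.3615]
orientation: [-2.097, -2.338, 0.005]
contact_force: [0.6, 0.2, -2.6]
grip_width: 0.0311
gripper_force: 40.2
```

arm_command --plan '[{"claw": 1,"tx": 0.0396,"ty": 0.0014,"tz": 0,"ax": 0,"ay": 0,"az": 0},{"claw": 1,"tx": 0.0396,"ty": 0.0014,"tz": 0,"ax": 0,"ay": 0,"az": 0},{"claw": 1,"tx": 0.0396,"ty": 0.0014,"tz": 0,"ax": 0,"ay": 0,"az": 0},{"claw": 1,"tx": 0,"ty": 0,"tz": 0,"ax": 0,"ay": 0,"az": 0},{"claw": 1,"tx": 0,"ty": 0,"tz": 0.03,"ax": 0,"ay": 0,"az": 0},{"claw": 1,"tx": 0,"ty": 0,"tz": 0.03,"ax": 0,"ay": 0,"az": 0},{"claw": 1,"tx": 0,"ty": 0,"tz": 0.03,"ax": 0,"ay": 0,"az": 0},{"claw": 1,"tx": 0,"ty": 0,"tz": 0.03,"ax": 0,"ay": 0,"az": 0},{"claw": 1,"tx": 0,"ty": 0,"tz": 0.02,"ax": 0,"ay": 0,"az": 0},{"claw": 1,"tx": 0,"ty": 0,"tz": 0.01,"ax": 0,"ay": 0,"az": 0}]'

```text
clock: 23.98
tcp_pos: [0.5337, 0.2485, 0.2087]
orientation: [-2.096, -2.337, 0.012]
contact_force: [0.1, 0.8, -2.8]
grip_width: 0.0307
gripper_force: 40.3
```

```bash
python3 - <<'E'
from h import *
st(); delta(ch((-.015,.102,.047)),chang())
E
```

```text
t 23.98 tcp [0.5337 0.2485 0.2087] rotv [-2.096 -2.337  0.012] F [ 0.1  0.8 -2.8] w 0.0307 gf 40.3 q [-0.81  0.62  0.36  1.92 -0.33  0.67 -0.14]
shift [0.0015 0.0033 0.0067] xang 96.22 az 0.01 tilt z [-0.0065 -0.0041 -1.    ]
```

arm_command --plan '[{"claw": 1,"tx": 0,"ty": 0.002,"tz": 0.003,"ax": 0,"ay": 0,"az": 0},{"claw": 1,"tx": 0,"ty": 0,"tz": 0.003,"ax": 0,"ay": 0,"az": 0},{"claw": 1,"tx": 0,"ty": 0,"tz": 0.002,"ax": 0,"ay": 0,"az": 0},{"claw": 1,"tx": 0,"ty": 0,"tz": 0,"ax": 0,"ay": 0,"az": 0},{"claw": 0.8,"tx": 0,"ty": 0,"tz": 0,"ax": 0,"ay": 0,"az": 0},{"claw": 0.5,"tx": 0,"ty": 0,"tz": 0,"ax": 0,"ay": 0,"az": 0},{"claw": 0.4,"tx": 0,"ty": 0,"tz": 0,"ax": 0,"ay": 0,"az": 0},{"claw": 0.4,"tx": 0,"ty": 0,"tz": 0,"ax": 0,"ay": 0,"az": 0},{"claw": 0.4,"tx": 0,"ty": 0,"tz": 0,"ax": 0,"ay": 0,"az": 0},{"claw": 0.4,"tx": 0,"ty": 0,"tz": 0,"ax": 0,"ay": 0,"az": 0}]'

```text
clock: 24.82
tcp_pos: [0.539, 0.2501, 0.2064]
orientation: [2.097, 2.337, 0.006]
contact_force: [5.2, 0.5, 4.2]
grip_width: 0.0513
gripper_force: 0.0
```

arm_command --plan '[{"claw": 0.4,"tx": 0,"ty": 0,"tz": -0.01,"ax": 0,"ay": 0,"az": 0},{"claw": 0.4,"tx": 0,"ty": 0,"tz": -0.03,"ax": 0,"ay": 0,"az": 0},{"claw": 0.4,"tx": 0,"ty": 0,"tz": -0.03,"ax": 0,"ay": 0,"az": 0},{"claw": 0.4,"tx": 0,"ty": 0,"tz": -0.04,"ax": 0,"ay": 0,"az": 0},{"claw": 0.4,"tx": 0,"ty": 0,"tz": -0.04,"ax": 0,"ay": 0,"az": 0},{"claw": 0,"tx": 0,"ty": 0,"tz": 0,"ax": 0,"ay": 0,"az": 0},{"claw": 0,"tx": 0,"ty": 0,"tz": 0,"ax": 0,"ay": 0,"az": 0},{"claw": 0,"tx": 0,"ty": 0,"tz": 0,"ax": 0,"ay": 0,"az": 0},{"claw": 0,"tx": 0,"ty": 0,"tz": 0,"ax": 0,"ay": 0,"az": 0},{"claw": 0,"tx": 0,"ty": 0,"tz": 0,"ax": 0,"ay": 0,"az": 0}]'

```text
clock: 25.65
tcp_pos: [0.5369, 0.2496, 0.3535]
orientation: [-2.097, -2.338, 0.005]
contact_force: [-0.1, -0.3, -0.1]
grip_width: 0.0855
gripper_force: 0.0
```

```bash
python3 - <<'E'
from h import *
st()
for n in("top","scene"):
    for k in range(2):
        im,T=snap(n,"x.png"); print(n,[tuple(map(float,p.round(3))) for c,p in find("housing1",n,T)])
im,T=snap("wrist","w5.png"); print([(c,p) for c,p in find("housing1","wrist",T)])
E
```

```text
t 25.65 tcp [0.5369 0.2496 0.3535] rotv [-2.097 -2.338  0.005] F [-0.1 -0.3 -0.1] w 0.0855 gf 0.0 q [-0.89  0.42  0.45  1.83 -0.22  0.94 -0.23]
top [(0.458, -0.361, -0.003), (0.499, -0.459, -0.004), (0.453, -0.257, 0.003), (0.609, -0.171, 0.001), (0.591, -0.368, 0.002), (0.538, 0.248, 0.004)]
top [(0.589, -0.369, 0.001), (0.456, -0.254, 0.0), (0.497, -0.46, -0.002), (0.459, -0.364, -0.0), (0.665, 0.175, 0.278), (0.54, 0.247, 0.003), (0.308, -0.296, 0.002)]
scene [(0.496, -0.452, -0.001), (0.588, -0.371, 0.001), (0.604, -0.17, -0.001), (0.448, -0.258, 0.001), (0.542, 0.247, 0.005)]
scene [(0.603, -0.168, 0.001), (0.59, -0.368, 0.001), (0.5, -0.452, -0.0), (0.541, 0.249, 0.006), (0.446, -0.257, 0.001), (0.457, -0.364, 0.003)]
[(0.92, array([0.5404, 0.2485, 0.0099]))]
```

View pics/w5.png

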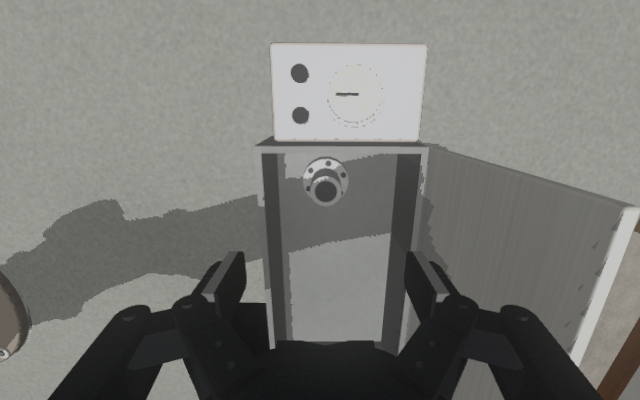

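Housing A stands upright at (325,188) in the tub. The front linkage brushed the front wall slightly, so the next ones go at chamber x = 0 with a higher grip and less opening. Next is C.

arm_command --plan '[{"claw": 0,"tx": -0.0382,"ty": -0.011,"tz": 0,"ax": 0,"ay": 0,"az": 0},{"claw": 0,"tx": -0.0382,"ty": -0.011,"tz": 0,"ax": 0,"ay": 0,"az": 0},{"claw": 0,"tx": -0.0382,"ty": -0.011,"tz": 0,"ax": 0,"ay": 0,"az": 0},{"claw": 0,"tx": -0.0382,"ty": -0.011,"tz": 0,"ax": 0,"ay": 0,"az": 0},{"claw": 0,"tx": -0.0382,"ty": -0.011,"tz": 0,"ax": 0,"ay": 0,"az": 0},{"claw": 0,"tx": -0.0382,"ty": -0.011,"tz": 0,"ax": 0,"ay": 0,"az": 0},{"claw": 0,"tx": -0.0382,"ty": -0.011,"tz": 0,"ax": 0,"ay": 0,"az": 0},{"claw": 0,"tx": -0.0382,"ty": -0.011,"tz": 0,"ax": 0,"ay": 0,"az": 0},{"claw": 0,"tx": -0.0382,"ty": -0.011,"tz": 0,"ax": 0,"ay": 0,"az": 0},{"claw": 0,"tx": -0.0382,"ty": -0.011,"tz": 0,"ax": 0,"ay": 0,"az": 0}]'

```text
clock: 26.98
tcp_pos: [0.469, -0.1437, 0.3555]
orientation: [2.097, 2.338, 0.001]
contact_force: [-0.2, -0.1, 0.3]
grip_width: 0.0855
gripper_force: 0.0
```

arm_command --plan '[{"claw": 0,"tx": -0.0382,"ty": -0.011,"tz": 0,"ax": 0,"ay": 0,"az": 0},{"claw": 0,"tx": -0.0382,"ty": -0.011,"tz": 0,"ax": 0,"ay": 0,"az": 0},{"claw": 0,"tx": -0.0382,"ty": -0.011,"tz": 0,"ax": 0,"ay": 0,"az": 0},{"claw": 0,"tx": 0,"ty": 0,"tz": 0.03,"ax": 0,"ay": 0,"az": 0},{"claw": 0,"tx": 0,"ty": 0,"tz": 0,"ax": 0,"ay": 0,"az": 0},{"claw": 0,"tx": 0,"ty": 0,"tz": 0,"ax": 0,"ay": 0,"az": 0},{"claw": 0,"tx": 0,"ty": 0,"tz": 0,"ax": 0,"ay": 0,"az": 0},{"claw": 0,"tx": 0,"ty": 0,"tz": 0,"ax": 0,"ay": 0,"az": 0},{"claw": 0,"tx": 0,"ty": 0,"tz": 0,"ax": 0,"ay": 0,"az": 0},{"claw": 0,"tx": 0,"ty": 0,"tz": 0,"ax": 0,"ay": 0,"az": 0}]'

```text
clock: 27.82
tcp_pos: [0.4498, -0.2588, 0.326]
orientation: [2.095, 2.339, 0.002]
contact_force: [-0.3, -0.2, -0.1]
grip_width: 0.0855
gripper_force: 0.0
```

```bash
cat >> h.py <<'E'
def near():
    """wrist look: housing nearest the tool axis; averages 3 looks and prints the shift to grasp it at .045"""
    a=[]
    for _ in range(3):
        im,T=snap("wrist","near.png"); P=pose()
        l=[p for c,p in find("housing1","wrist",T) if abs(p[2])<.02]; l.sort(key=lambda p:np.hypot(*(p[:2]-P[:2,3])))
        if l: a.append(l[0]); print(l[0])
    m=np.mean(a,0); print("mean",m); delta([m[0],m[1],.045],chang()); return m
E
python3 - <<'E'
from h import *
st(); m=near(); T=camT("wrist"); print(w2px("wrist",T,[m[0],m[1],.054]))
g=cv2.imread("pics/near.png"); u,v=map(int,w2px("wrist",T,[m[0],m[1],.054]))
c=g[v-35:v+36,u-35:u+36]; hsv=cv2.cvtColor(c,cv2.COLOR_BGR2HSV); print("sat median",np.median(hsv[...,1]))
gr=cv2.cvtColor(c,cv2.COLOR_BGR2GRAY); print(cv2.HoughCircles(cv2.GaussianBlur(gr,(3,3),0),cv2.HOUGH_GRADIENT,1,15,param1=120,param2=14,minRadius=14,maxRadius=24))
E
```

```text
t 27.82 tcp [ 0.4498 -0.2588  0.326 ] rotv [2.095e+00 2.339e+00 2.000e-03] F [-0.3 -0.2 -0.1] w 0.0855 gf 0.0 q [-0.1   0.36  0.62  2.03 -0.29  0.83  0.8 ]
[ 0.4489 -0.26    0.0013]
[ 0.4474 -0.2633  0.0012]
[ 0.4487 -0.2602  0.    ]
mean [ 0.44833333 -0.26116667  0.00083333]
shift [-0.0017 -0.0012  0.1253] xang 96.23 az 0.01 tilt z [ 2.e-04  0.e+00 -1.e+00]
[324.5475292  201.11328585]
sat median 9.0
[[[35.5 31.5 16.6]]]
```

arm_command --plan '[{"claw": 0,"tx": 0.001,"ty": -0.001,"tz": 0.025,"ax": 0,"ay": 0,"az": 0},{"claw": 0,"tx": 0,"ty": 0,"tz": 0.025,"ax": 0,"ay": 0,"az": 0},{"claw": 0,"tx": 0,"ty": 0,"tz": 0.025,"ax": 0,"ay": 0,"az": 0},{"claw": 0,"tx": 0,"ty": 0,"tz": 0.025,"ax": 0,"ay": 0,"az": 0},{"claw": 0,"tx": 0,"ty": 0,"tz": 0.025,"ax": 0,"ay": 0,"az": 0},{"claw": 0,"tx": 0,"ty": 0,"tz": 0,"ax": 0,"ay": 0,"az": 0},{"claw": 1,"tx": 0,"ty": 0,"tz": 0,"ax": 0,"ay": 0,"az": 0},{"claw": 1,"tx": 0,"ty": 0,"tz": 0,"ax": 0,"ay": 0,"az": 0},{"claw": 1,"tx": 0,"ty": 0,"tz": 0,"ax": 0,"ay": 0,"az": 0},{"claw": 1,"tx": 0,"ty": 0,"tz": 0,"ax": 0,"ay": 0,"az": 0}]' --squeeze 40

```text
clock: 28.95
tcp_pos: [0.4487, -0.2588, 0.2016]
orientation: [2.096, 2.337, 0.002]
contact_force: [-0.6, -0.0, -0.2]
grip_width: 0.0386
gripper_force: 0.0
```

arm_command --plan '[{"claw": 1,"tx": 0,"ty": 0,"tz": 0,"ax": 0,"ay": 0,"az": 0},{"claw": 1,"tx": 0,"ty": 0,"tz": 0,"ax": 0,"ay": 0,"az": 0},{"claw": 1,"tx": 0,"ty": 0,"tz": -0.01,"ax": 0,"ay": 0,"az": 0},{"claw": 1,"tx": 0,"ty": 0,"tz": -0.03,"ax": 0,"ay": 0,"az": 0},{"claw": 1,"tx": 0,"ty": 0,"tz": -0.03,"ax": 0,"ay": 0,"az": 0},{"claw": 1,"tx": 0,"ty": 0,"tz": -0.03,"ax": 0,"ay": 0,"az": 0},{"claw": 1,"tx": 0,"ty": 0,"tz": -0.03,"ax": 0,"ay": 0,"az": 0},{"claw": 1,"tx": 0,"ty": 0,"tz": -0.03,"ax": 0,"ay": 0,"az": 0},{"claw": 1,"tx": 0,"ty": 0,"tz": -0.01,"ax": 0,"ay": 0,"az": 0},{"claw": 1,"tx": 0,"ty": 0,"tz": 0,"ax": 0,"ay": 0,"az": 0}]'

```text
clock: 29.78
tcp_pos: [0.4485, -0.2591, 0.3731]
orientation: [2.095, 2.335, 0.005]
contact_force: [-0.5, -0.2, -2.7]
grip_width: 0.0308
gripper_force: 40.6
```

```bash
python3 - <<'E'
from h import *
st(); delta(ch((0,.034,.052)),chang())
E
```

```text
t 29.78 tcp [ 0.4485 -0.2591  0.3731] rotv [2.095 2.335 0.005] F [-0.5 -0.2 -2.7] w 0.0308 gf 40.6 q [-0.15  0.29  0.67  2.   -0.23  0.92  0.75]
shift [0.4288 0.155  0.1663] xang 96.21 az -0.0 tilt z [ 5.6e-03 -9.0e-04 -1.0e+00]
```

arm_command --plan '[{"claw": 1,"tx": 0.0357,"ty": 0.0129,"tz": 0,"ax": 0,"ay": 0,"az": 0},{"claw": 1,"tx": 0.0357,"ty": 0.0129,"tz": 0,"ax": 0,"ay": 0,"az": 0},{"claw": 1,"tx": 0.0357,"ty": 0.0129,"tz": 0,"ax": 0,"ay": 0,"az": 0},{"claw": 1,"tx": 0.0357,"ty": 0.0129,"tz": 0,"ax": 0,"ay": 0,"az": 0},{"claw": 1,"tx": 0.0357,"ty": 0.0129,"tz": 0,"ax": 0,"ay": 0,"az": 0},{"claw": 1,"tx": 0.0357,"ty": 0.0129,"tz": 0,"ax": 0,"ay": 0,"az": 0},{"claw": 1,"tx": 0.0357,"ty": 0.0129,"tz": 0,"ax": 0,"ay": 0,"az": 0},{"claw": 1,"tx": 0.0357,"ty": 0.0129,"tz": 0,"ax": 0,"ay": 0,"az": 0},{"claw": 1,"tx": 0.0357,"ty": 0.0129,"tz": 0,"ax": 0,"ay": 0,"az": 0},{"claw": 1,"tx": 0.0357,"ty": 0.0129,"tz": 0,"ax": 0,"ay": 0,"az": 0}]'

```text
clock: 30.62
tcp_pos: [0.537, 0.1122, 0.3684]
orientation: [-2.096, -2.338, 0.004]
contact_force: [1.8, -1.2, -2.3]
grip_width: 0.0307
gripper_force: 40.5
```

arm_command --plan '[{"claw": 1,"tx": 0.0357,"ty": 0.0129,"tz": 0,"ax": 0,"ay": 0,"az": 0},{"claw": 1,"tx": 0.0357,"ty": 0.0129,"tz": 0,"ax": 0,"ay": 0,"az": 0},{"claw": 1,"tx": 0,"ty": 0,"tz": 0,"ax": 0,"ay": 0,"az": 0},{"claw": 1,"tx": 0,"ty": 0,"tz": 0.03,"ax": 0,"ay": 0,"az": 0},{"claw": 1,"tx": 0,"ty": 0,"tz": 0.03,"ax": 0,"ay": 0,"az": 0},{"claw": 1,"tx": 0,"ty": 0,"tz": 0.03,"ax": 0,"ay": 0,"az": 0},{"claw": 1,"tx": 0,"ty": 0,"tz": 0.03,"ax": 0,"ay": 0,"az": 0},{"claw": 1,"tx": 0,"ty": 0,"tz": 0.03,"ax": 0,"ay": 0,"az": 0},{"claw": 1,"tx": 0,"ty": 0,"tz": 0.005,"ax": 0,"ay": 0,"az": 0},{"claw": 1,"tx": 0,"ty": 0,"tz": 0,"ax": 0,"ay": 0,"az": 0}]'

```text
clock: 31.45
tcp_pos: [0.554, 0.1833, 0.2123]
orientation: [-2.096, -2.336, 0.01]
contact_force: [0.0, 0.7, -1.8]
grip_width: 0.0307
gripper_force: 40.4
```

```bash
python3 - <<'E'
from h import *
st(); delta(ch((0,.034,.052)),chang())
E
```

```text
t 31.45 tcp [0.554  0.1833 0.2123] rotv [-2.096 -2.336  0.01 ] F [ 0.   0.7 -1.8] w 0.0307 gf 40.4 q [-0.72  0.61  0.39  1.94 -0.36  0.67 -0.  ]
shift [0.0004 0.005  0.0052] xang 96.2 az -0.01 tilt z [-0.0063 -0.003  -1.    ]
```

arm_command --plan '[{"claw": 1,"tx": 0,"ty": 0.004,"tz": 0.002,"ax": 0,"ay": 0,"az": 0},{"claw": 1,"tx": 0,"ty": 0,"tz": 0.002,"ax": 0,"ay": 0,"az": 0},{"claw": 1,"tx": 0,"ty": 0,"tz": 0.002,"ax": 0,"ay": 0,"az": 0},{"claw": 1,"tx": 0,"ty": 0,"tz": 0,"ax": 0,"ay": 0,"az": 0},{"claw": 1,"tx": 0,"ty": 0,"tz": 0,"ax": 0,"ay": 0,"az": 0},{"claw": 0.8,"tx": 0,"ty": 0,"tz": 0,"ax": 0,"ay": 0,"az": 0},{"claw": 0.5,"tx": 0,"ty": 0,"tz": 0,"ax": 0,"ay": 0,"az": 0},{"claw": 0.5,"tx": 0,"ty": 0,"tz": 0,"ax": 0,"ay": 0,"az": 0},{"claw": 0.5,"tx": 0,"ty": 0,"tz": 0,"ax": 0,"ay": 0,"az": 0},{"claw": 0.5,"tx": 0,"ty": 0,"tz": 0,"ax": 0,"ay": 0,"az": 0}]'

```text
clock: 32.28
tcp_pos: [0.5598, 0.1846, 0.2095]
orientation: [2.098, 2.338, 0.001]
contact_force: [-0.2, 0.2, 0.2]
grip_width: 0.0429
gripper_force: 0.0
```

arm_command --plan '[{"claw": 0.5,"tx": 0,"ty": 0,"tz": -0.01,"ax": 0,"ay": 0,"az": 0},{"claw": 0.5,"tx": 0,"ty": 0,"tz": -0.03,"ax": 0,"ay": 0,"az": 0},{"claw": 0.5,"tx": 0,"ty": 0,"tz": -0.03,"ax": 0,"ay": 0,"az": 0},{"claw": 0.5,"tx": 0,"ty": 0,"tz": -0.04,"ax": 0,"ay": 0,"az": 0},{"claw": 0.5,"tx": 0,"ty": 0,"tz": -0.04,"ax": 0,"ay": 0,"az": 0},{"claw": 0,"tx": 0,"ty": 0,"tz": 0,"ax": 0,"ay": 0,"az": 0},{"claw": 0,"tx": 0,"ty": 0,"tz": 0,"ax": 0,"ay": 0,"az": 0},{"claw": 0,"tx": 0,"ty": 0,"tz": 0,"ax": 0,"ay": 0,"az": 0},{"claw": 0,"tx": 0,"ty": 0,"tz": 0,"ax": 0,"ay": 0,"az": 0},{"claw": 0,"tx": 0,"ty": 0,"tz": 0,"ax": 0,"ay": 0,"az": 0}]'

```text
clock: 33.12
tcp_pos: [0.5591, 0.1845, 0.3579]
orientation: [-2.097, -2.338, 0.004]
contact_force: [-0.1, 0.3, -0.3]
grip_width: 0.0853
gripper_force: 0.0
```

```bash
python3 - <<'E'
from h import *
st()
for n in("top","scene","wrist"):
        im,T=snap(n,"x_%s.png"%n); print(n,[tuple(map(float,p.round(3))) for c,p in find("housing1",n,T)])
delta([.585,-.369,.2],chang())
delta([.455,-.363,.2],chang())
E
```

```text
t 33.12 tcp [0.5591 0.1845 0.3579] rotv [-2.097 -2.338  0.004] F [-0.1  0.3 -0.3] w 0.0853 gf 0.0 q [-0.8   0.42  0.5   1.84 -0.24  0.95 -0.09]
top [(0.498, -0.458, 0.0), (0.606, -0.17, 0.001), (0.588, -0.368, 0.001), (0.46, -0.361, -0.0), (0.564, 0.189, 0.009)]
scene [(0.459, -0.367, -0.0), (0.5, -0.451, -0.001), (0.539, 0.251, 0.006), (0.589, -0.368, -0.0), (0.636, 0.161, 0.083), (0.558, 0.187, 0.007)]
wrist [(0.558, 0.183, 0.008), (0.538, 0.252, 0.006)]
shift [-0.5529 -0.0345  0.004 ] xang 96.21 az -0.0 tilt z [-6.e-04 -5.e-04 -1.e+00]
shift [-0.5329 -0.1631  0.0041] xang 96.21 az -0.0 tilt z [-6.e-04 -5.e-04 -1.e+00]
```

arm_command --plan '[{"claw": 0,"tx": -0.0395,"ty": -0.0025,"tz": 0,"ax": 0,"ay": 0,"az": 0},{"claw": 0,"tx": -0.0395,"ty": -0.0025,"tz": 0,"ax": 0,"ay": 0,"az": 0},{"claw": 0,"tx": -0.0395,"ty": -0.0025,"tz": 0,"ax": 0,"ay": 0,"az": 0},{"claw": 0,"tx": -0.0395,"ty": -0.0025,"tz": 0,"ax": 0,"ay": 0,"az": 0},{"claw": 0,"tx": -0.0395,"ty": -0.0025,"tz": 0,"ax": 0,"ay": 0,"az": 0},{"claw": 0,"tx": -0.0395,"ty": -0.0025,"tz": 0,"ax": 0,"ay": 0,"az": 0},{"claw": 0,"tx": -0.0395,"ty": -0.0025,"tz": 0,"ax": 0,"ay": 0,"az": 0},{"claw": 0,"tx": -0.0395,"ty": -0.0025,"tz": 0,"ax": 0,"ay": 0,"az": 0},{"claw": 0,"tx": -0.0395,"ty": -0.0025,"tz": 0,"ax": 0,"ay": 0,"az": 0},{"claw": 0,"tx": -0.0395,"ty": -0.0025,"tz": 0,"ax": 0,"ay": 0,"az": 0}]'

```text
clock: 34.25
tcp_pos: [0.5774, -0.2128, 0.3592]
orientation: [-2.098, -2.339, -0.0]
contact_force: [1.2, 1.4, -0.2]
grip_width: 0.0851
gripper_force: 0.0
```

arm_command --plan '[{"claw": 0,"tx": -0.0395,"ty": -0.0025,"tz": 0,"ax": 0,"ay": 0,"az": 0},{"claw": 0,"tx": -0.0395,"ty": -0.0025,"tz": 0,"ax": 0,"ay": 0,"az": 0},{"claw": 0,"tx": -0.0395,"ty": -0.0025,"tz": 0,"ax": 0,"ay": 0,"az": 0},{"claw": 0,"tx": -0.0395,"ty": -0.0025,"tz": 0,"ax": 0,"ay": 0,"az": 0},{"claw": 0,"tx": 0,"ty": 0,"tz": 0.03,"ax": 0,"ay": 0,"az": 0},{"claw": 0,"tx": 0,"ty": 0,"tz": 0,"ax": 0,"ay": 0,"az": 0},{"claw": 0,"tx": 0,"ty": 0,"tz": 0,"ax": 0,"ay": 0,"az": 0},{"claw": 0,"tx": 0,"ty": 0,"tz": 0,"ax": 0,"ay": 0,"az": 0},{"claw": 0,"tx": 0,"ty": 0,"tz": 0,"ax": 0,"ay": 0,"az": 0},{"claw": 0,"tx": 0,"ty": 0,"tz": 0,"ax": 0,"ay": 0,"az": 0}]'

```text
clock: 35.08
tcp_pos: [0.5856, -0.368, 0.3306]
orientation: [2.094, 2.339, 0.002]
contact_force: [0.8, 0.4, 0.5]
grip_width: 0.0855
gripper_force: 0.0
```

```bash
cat >> h.py <<'E'
def fine(m):
    T=camT("wrist"); g=cv2.imread("pics/near.png"); u,v=map(int,w2px("wrist",T,[m[0],m[1],.054]))
    c=g[v-35:v+36,u-35:u+36]; print("sat",np.median(cv2.cvtColor(c,cv2.COLOR_BGR2HSV)[...,1]))
    h=cv2.HoughCircles(cv2.GaussianBlur(cv2.cvtColor(c,cv2.COLOR_BGR2GRAY),(3,3),0),cv2.HOUGH_GRADIENT,1,15,param1=120,param2=14,minRadius=14,maxRadius=24)
    print(h)
    if h is not None:
        for k in h[0]:
            p=px2w("wrist",T,k[0]-35+u,k[1]-35+v,.054); print("circle",p); delta([p[0],p[1],.045])
E
python3 - <<'E'
from h import *
st(); fine(near())
E
```

```text
t 35.08 tcp [ 0.5856 -0.368   0.3306] rotv [2.094e+00 2.339e+00 2.000e-03] F [0.8 0.4 0.5] w 0.0855 gf 0.0 q [ 0.11  0.63  0.54  1.61 -0.37  1.01  0.88]
[ 0.5896 -0.3666  0.0013]
[ 0.59   -0.3649  0.0009]
[ 0.5876 -0.3663  0.0024]
mean [ 0.58906667 -0.36593333  0.00153333]
shift [0.0024 0.0044 0.1295] xang 96.23 az 0.02 tilt z [ 4.e-04 -1.e-04 -1.e+00]
sat 9.0
[[[36.5 32.5 20. ]]]
circle [ 0.58948822 -0.36310893  0.054     ]
shift [0.0052 0.0051 0.1295] xang 96.23 az None tilt z [ 4.e-04 -1.e-04 -1.e+00]
```

Shift about tx +0.004, ty +0.004, tz 0.1295.

arm_command --plan '[{"claw": 0,"tx": 0.004,"ty": 0.004,"tz": 0.026,"ax": 0,"ay": 0,"az": 0},{"claw": 0,"tx": 0,"ty": 0,"tz": 0.026,"ax": 0,"ay": 0,"az": 0},{"claw": 0,"tx": 0,"ty": 0,"tz": 0.026,"ax": 0,"ay": 0,"az": 0},{"claw": 0,"tx": 0,"ty": 0,"tz": 0.026,"ax": 0,"ay": 0,"az": 0},{"claw": 0,"tx": 0,"ty": 0,"tz": 0.0255,"ax": 0,"ay": 0,"az": 0},{"claw": 0,"tx": 0,"ty": 0,"tz": 0,"ax": 0,"ay": 0,"az": 0},{"claw": 1,"tx": 0,"ty": 0,"tz": 0,"ax": 0,"ay": 0,"az": 0},{"claw": 1,"tx": 0,"ty": 0,"tz": 0,"ax": 0,"ay": 0,"az": 0},{"claw": 1,"tx": 0,"ty": 0,"tz": 0,"ax": 0,"ay": 0,"az": 0},{"claw": 1,"tx": 0,"ty": 0,"tz": 0,"ax": 0,"ay": 0,"az": 0}]' --squeeze 40

```text
clock: 36.22
tcp_pos: [0.5889, -0.3651, 0.2017]
orientation: [2.096, 2.336, 0.001]
contact_force: [-0.1, -0.2, 0.5]
grip_width: 0.0387
gripper_force: 0.0
```

arm_command --plan '[{"claw": 1,"tx": 0,"ty": 0,"tz": 0,"ax": 0,"ay": 0,"az": 0},{"claw": 1,"tx": 0,"ty": 0,"tz": 0,"ax": 0,"ay": 0,"az": 0},{"claw": 1,"tx": 0,"ty": 0,"tz": -0.01,"ax": 0,"ay": 0,"az": 0},{"claw": 1,"tx": 0,"ty": 0,"tz": -0.03,"ax": 0,"ay": 0,"az": 0},{"claw": 1,"tx": 0,"ty": 0,"tz": -0.03,"ax": 0,"ay": 0,"az": 0},{"claw": 1,"tx": 0,"ty": 0,"tz": -0.03,"ax": 0,"ay": 0,"az": 0},{"claw": 1,"tx": 0,"ty": 0,"tz": -0.03,"ax": 0,"ay": 0,"az": 0},{"claw": 1,"tx": 0,"ty": 0,"tz": -0.03,"ax": 0,"ay": 0,"az": 0},{"claw": 1,"tx": 0,"ty": 0,"tz": -0.01,"ax": 0,"ay": 0,"az": 0},{"claw": 1,"tx": 0,"ty": 0,"tz": 0,"ax": 0,"ay": 0,"az": 0}]'

```text
clock: 37.05
tcp_pos: [0.5884, -0.3653, 0.3731]
orientation: [2.095, 2.334, 0.002]
contact_force: [0.5, 0.1, -2.6]
grip_width: 0.0305
gripper_force: 40.6
```

```bash
python3 - <<'E'
from h import *
st(); delta(ch((0,-.034,.052)),chang())
E
```

```text
t 37.05 tcp [ 0.5884 -0.3653  0.3731] rotv [2.095e+00 2.334e+00 2.000e-03] F [ 0.5  0.1 -2.6] w 0.0305 gf 40.6 q [ 0.09  0.59  0.57  1.57 -0.34  1.08  0.85]
shift [0.482  0.0276 0.1648] xang 96.2 az -0.01 tilt z [ 0.0049 -0.0024 -1.    ]
```

arm_command --plan '[{"claw": 1,"tx": 0.0402,"ty": 0.0025,"tz": 0,"ax": 0,"ay": 0,"az": 0},{"claw": 1,"tx": 0.0402,"ty": 0.0025,"tz": 0,"ax": 0,"ay": 0,"az": 0},{"claw": 1,"tx": 0.0402,"ty": 0.0025,"tz": 0,"ax": 0,"ay": 0,"az": 0},{"claw": 1,"tx": 0.0402,"ty": 0.0025,"tz": 0,"ax": 0,"ay": 0,"az": 0},{"claw": 1,"tx": 0.0402,"ty": 0.0025,"tz": 0,"ax": 0,"ay": 0,"az": 0},{"claw": 1,"tx": 0.0402,"ty": 0.0025,"tz": 0,"ax": 0,"ay": 0,"az": 0},{"claw": 1,"tx": 0.0402,"ty": 0.0025,"tz": 0,"ax": 0,"ay": 0,"az": 0},{"claw": 1,"tx": 0.0402,"ty": 0.0025,"tz": 0,"ax": 0,"ay": 0,"az": 0},{"claw": 1,"tx": 0.0402,"ty": 0.0025,"tz": 0,"ax": 0,"ay": 0,"az": 0},{"claw": 1,"tx": 0.0402,"ty": 0.0025,"tz": 0,"ax": 0,"ay": 0,"az": 0}]'

```text
clock: 37.88
tcp_pos: [0.5681, 0.0398, 0.3675]
orientation: [-2.096, -2.337, 0.005]
contact_force: [1.3, 1.7, -2.9]
grip_width: 0.0308
gripper_force: 40.6
```

arm_command --plan '[{"claw": 1,"tx": 0.0402,"ty": 0.0025,"tz": 0,"ax": 0,"ay": 0,"az": 0},{"claw": 1,"tx": 0.0402,"ty": 0.0025,"tz": 0,"ax": 0,"ay": 0,"az": 0},{"claw": 1,"tx": 0,"ty": 0,"tz": 0,"ax": 0,"ay": 0,"az": 0},{"claw": 1,"tx": 0,"ty": 0,"tz": 0.03,"ax": 0,"ay": 0,"az": 0},{"claw": 1,"tx": 0,"ty": 0,"tz": 0.03,"ax": 0,"ay": 0,"az": 0},{"claw": 1,"tx": 0,"ty": 0,"tz": 0.03,"ax": 0,"ay": 0,"az": 0},{"claw": 1,"tx": 0,"ty": 0,"tz": 0.03,"ax": 0,"ay": 0,"az": 0},{"claw": 1,"tx": 0,"ty": 0,"tz": 0.03,"ax": 0,"ay": 0,"az": 0},{"claw": 1,"tx": 0,"ty": 0,"tz": 0.005,"ax": 0,"ay": 0,"az": 0},{"claw": 1,"tx": 0,"ty": 0,"tz": 0,"ax": 0,"ay": 0,"az": 0}]'

```text
clock: 38.72
tcp_pos: [0.564, 0.1176, 0.2117]
orientation: [-2.096, -2.336, 0.01]
contact_force: [0.5, -0.4, -2.0]
grip_width: 0.0306
gripper_force: 40.5
```

```bash
python3 - <<'E'
from h import *
st(); delta(ch((0,-.034,.052)),chang())
E
```

```text
t 38.72 tcp [0.564  0.1176 0.2117] rotv [-2.096 -2.336  0.01 ] F [ 0.5 -0.4 -2. ] w 0.0306 gf 40.5 q [-0.62  0.61  0.41  1.95 -0.38  0.66  0.13]
shift [-0.0014  0.0023  0.0046] xang 96.21 az -0.01 tilt z [-0.0069 -0.0025 -1.    ]
```

arm_command --plan '[{"claw": 1,"tx": 0,"ty": 0,"tz": 0.002,"ax": 0,"ay": 0,"az": 0},{"claw": 1,"tx": 0,"ty": 0,"tz": 0.002,"ax": 0,"ay": 0,"az": 0},{"claw": 1,"tx": 0,"ty": 0,"tz": 0.002,"ax": 0,"ay": 0,"az": 0},{"claw": 1,"tx": 0,"ty": 0,"tz": 0,"ax": 0,"ay": 0,"az": 0},{"claw": 1,"tx": 0,"ty": 0,"tz": 0,"ax": 0,"ay": 0,"az": 0},{"claw": 0.8,"tx": 0,"ty": 0,"tz": 0,"ax": 0,"ay": 0,"az": 0},{"claw": 0.5,"tx": 0,"ty": 0,"tz": 0,"ax": 0,"ay": 0,"az": 0},{"claw": 0.5,"tx": 0,"ty": 0,"tz": 0,"ax": 0,"ay": 0,"az": 0},{"claw": 0.5,"tx": 0,"ty": 0,"tz": 0,"ax": 0,"ay": 0,"az": 0},{"claw": 0.5,"tx": 0,"ty": 0,"tz": 0,"ax": 0,"ay": 0,"az": 0}]'

```text
clock: 39.55
tcp_pos: [0.5661, 0.1183, 0.209]
orientation: [2.098, 2.338, 0.001]
contact_force: [-0.8, -0.0, -0.1]
grip_width: 0.0425
gripper_force: 0.0
```

arm_command --plan '[{"claw": 0.5,"tx": 0,"ty": 0,"tz": -0.01,"ax": 0,"ay": 0,"az": 0},{"claw": 0.5,"tx": 0,"ty": 0,"tz": -0.03,"ax": 0,"ay": 0,"az": 0},{"claw": 0.5,"tx": 0,"ty": 0,"tz": -0.03,"ax": 0,"ay": 0,"az": 0},{"claw": 0.5,"tx": 0,"ty": 0,"tz": -0.04,"ax": 0,"ay": 0,"az": 0},{"claw": 0.5,"tx": 0,"ty": 0,"tz": -0.04,"ax": 0,"ay": 0,"az": 0},{"claw": 0,"tx": 0,"ty": 0,"tz": 0,"ax": 0,"ay": 0,"az": 0},{"claw": 0,"tx": 0,"ty": 0,"tz": 0,"ax": 0,"ay": 0,"az": 0},{"claw": 0,"tx": 0,"ty": 0,"tz": 0,"ax": 0,"ay": 0,"az": 0},{"claw": 0,"tx": 0,"ty": 0,"tz": 0,"ax": 0,"ay": 0,"az": 0},{"claw": 0,"tx": 0,"ty": 0,"tz": 0,"ax": 0,"ay": 0,"az": 0}]'

```text
clock: 40.38
tcp_pos: [0.5653, 0.1182, 0.3575]
orientation: [-2.097, -2.338, 0.004]
contact_force: [0.8, 0.0, -0.2]
grip_width: 0.0853
gripper_force: 0.0
```

```bash
python3 - <<'E'
from h import *
st()
for n in("top","scene","wrist"):
        im,T=snap(n,"x_%s.png"%n); print(n,[tuple(map(float,p.round(3))) for c,p in find("housing1",n,T)])
delta([.457,-.363,.2],chang())
E
```

```text
t 40.38 tcp [0.5653 0.1182 0.3575] rotv [-2.097 -2.338  0.004] F [ 0.8  0.  -0.2] w 0.0853 gf 0.0 q [-0.72  0.4   0.53  1.87 -0.25  0.94  0.03]
top [(0.497, -0.459, -0.0), (0.536, 0.253, 0.006), (0.458, -0.36, -0.003)]
scene [(0.605, -0.17, 0.003), (0.461, -0.365, 0.004), (0.5, -0.454, 0.001), (0.563, 0.115, 0.003), (0.54, 0.251, 0.008), (0.556, 0.187, 0.009)]
wrist [(0.562, 0.115, 0.004), (0.539, 0.249, 0.005), (0.465, 0.034, 0.133)]
shift [-0.4665 -0.1601  0.0035] xang 96.21 az -0.0 tilt z [-7.e-04 -4.e-04 -1.e+00]
```

Last housing, D at about (0.458, -0.363).

arm_command --plan '[{"claw": 0,"tx": -0.0359,"ty": -0.0123,"tz": 0,"ax": 0,"ay": 0,"az": 0},{"claw": 0,"tx": -0.0359,"ty": -0.0123,"tz": 0,"ax": 0,"ay": 0,"az": 0},{"claw": 0,"tx": -0.0359,"ty": -0.0123,"tz": 0,"ax": 0,"ay": 0,"az": 0},{"claw": 0,"tx": -0.0359,"ty": -0.0123,"tz": 0,"ax": 0,"ay": 0,"az": 0},{"claw": 0,"tx": -0.0359,"ty": -0.0123,"tz": 0,"ax": 0,"ay": 0,"az": 0},{"claw": 0,"tx": -0.0359,"ty": -0.0123,"tz": 0,"ax": 0,"ay": 0,"az": 0},{"claw": 0,"tx": -0.0359,"ty": -0.0123,"tz": 0,"ax": 0,"ay": 0,"az": 0},{"claw": 0,"tx": -0.0359,"ty": -0.0123,"tz": 0,"ax": 0,"ay": 0,"az": 0},{"claw": 0,"tx": -0.0359,"ty": -0.0123,"tz": 0,"ax": 0,"ay": 0,"az": 0},{"claw": 0,"tx": -0.0359,"ty": -0.0123,"tz": 0,"ax": 0,"ay": 0,"az": 0}]'

```text
clock: 41.52
tcp_pos: [0.4817, -0.2537, 0.3588]
orientation: [2.097, 2.339, 0.0]
contact_force: [0.3, 0.3, 0.1]
grip_width: 0.0854
gripper_force: 0.0
```

arm_command --plan '[{"claw": 0,"tx": -0.0359,"ty": -0.0123,"tz": 0,"ax": 0,"ay": 0,"az": 0},{"claw": 0,"tx": -0.0359,"ty": -0.0123,"tz": 0,"ax": 0,"ay": 0,"az": 0},{"claw": 0,"tx": -0.0359,"ty": -0.0123,"tz": 0,"ax": 0,"ay": 0,"az": 0},{"claw": 0,"tx": 0,"ty": 0,"tz": 0.03,"ax": 0,"ay": 0,"az": 0},{"claw": 0,"tx": 0,"ty": 0,"tz": 0,"ax": 0,"ay": 0,"az": 0},{"claw": 0,"tx": 0,"ty": 0,"tz": 0,"ax": 0,"ay": 0,"az": 0},{"claw": 0,"tx": 0,"ty": 0,"tz": 0,"ax": 0,"ay": 0,"az": 0},{"claw": 0,"tx": 0,"ty": 0,"tz": 0,"ax": 0,"ay": 0,"az": 0},{"claw": 0,"tx": 0,"ty": 0,"tz": 0,"ax": 0,"ay": 0,"az": 0},{"claw": 0,"tx": 0,"ty": 0,"tz": 0,"ax": 0,"ay": 0,"az": 0}]'

```text
clock: 42.35
tcp_pos: [0.4581, -0.3625, 0.3295]
orientation: [2.095, 2.339, 0.001]
contact_force: [-0.0, 0.4, -0.7]
grip_width: 0.0856
gripper_force: 0.0
```

```bash
python3 - <<'E'
from h import *
st(); fine(near())
E
```

```text
t 42.35 tcp [ 0.4581 -0.3625  0.3295] rotv [2.095e+00 2.339e+00 1.000e-03] F [-0.   0.4 -0.7] w 0.0856 gf 0.0 q [ 0.1   0.47  0.61  1.88 -0.34  0.89  0.99]
[ 0.4588 -0.3609  0.0023]
[ 0.4595 -0.3578  0.0014]
[ 0.4967 -0.4559 -0.0015]
mean [ 0.47166667 -0.39153333  0.00073333]
shift [-0.0299  0.011   0.1288] xang 96.22 az 0.01 tilt z [ 2.e-04 -0.e+00 -1.e+00]
sat 9.0
[[[23.5  4.5 16.5]]]
circle [ 0.45700307 -0.36145682  0.054     ]
shift [ 0.0016 -0.0004  0.1288] xang 96.22 az None tilt z [ 2.e-04 -0.e+00 -1.e+00]
```

The third detection was the purple one, so I ignore it. The circle and the first two looks agree on (0.458, -0.361).

arm_command --plan '[{"claw": 0,"tx": 0.0015,"ty": 0,"tz": 0.026,"ax": 0,"ay": 0,"az": 0},{"claw": 0,"tx": 0,"ty": 0,"tz": 0.026,"ax": 0,"ay": 0,"az": 0},{"claw": 0,"tx": 0,"ty": 0,"tz": 0.026,"ax": 0,"ay": 0,"az": 0},{"claw": 0,"tx": 0,"ty": 0,"tz": 0.026,"ax": 0,"ay": 0,"az": 0},{"claw": 0,"tx": 0,"ty": 0,"tz": 0.025,"ax": 0,"ay": 0,"az": 0},{"claw": 0,"tx": 0,"ty": 0,"tz": 0,"ax": 0,"ay": 0,"az": 0},{"claw": 1,"tx": 0,"ty": 0,"tz": 0,"ax": 0,"ay": 0,"az": 0},{"claw": 1,"tx": 0,"ty": 0,"tz": 0,"ax": 0,"ay": 0,"az": 0},{"claw": 1,"tx": 0,"ty": 0,"tz": 0,"ax": 0,"ay": 0,"az": 0},{"claw": 1,"tx": 0,"ty": 0,"tz": 0,"ax": 0,"ay": 0,"az": 0}]' --squeeze 40

```text
clock: 43.48
tcp_pos: [0.4578, -0.362, 0.2013]
orientation: [2.096, 2.337, 0.001]
contact_force: [0.3, 0.3, 0.1]
grip_width: 0.0386
gripper_force: 0.0
```

arm_command --plan '[{"claw": 1,"tx": 0,"ty": 0,"tz": 0,"ax": 0,"ay": 0,"az": 0},{"claw": 1,"tx": 0,"ty": 0,"tz": 0,"ax": 0,"ay": 0,"az": 0},{"claw": 1,"tx": 0,"ty": 0,"tz": -0.01,"ax": 0,"ay": 0,"az": 0},{"claw": 1,"tx": 0,"ty": 0,"tz": -0.03,"ax": 0,"ay": 0,"az": 0},{"claw": 1,"tx": 0,"ty": 0,"tz": -0.03,"ax": 0,"ay": 0,"az": 0},{"claw": 1,"tx": 0,"ty": 0,"tz": -0.03,"ax": 0,"ay": 0,"az": 0},{"claw": 1,"tx": 0,"ty": 0,"tz": -0.03,"ax": 0,"ay": 0,"az": 0},{"claw": 1,"tx": 0,"ty": 0,"tz": -0.03,"ax": 0,"ay": 0,"az": 0},{"claw": 1,"tx": 0,"ty": 0,"tz": -0.01,"ax": 0,"ay": 0,"az": 0},{"claw": 1,"tx": 0,"ty": 0,"tz": 0,"ax": 0,"ay": 0,"az": 0}]'

```text
clock: 44.32
tcp_pos: [0.4575, -0.3622, 0.3728]
orientation: [2.094, 2.334, 0.003]
contact_force: [0.5, -0.9, -3.5]
grip_width: 0.031
gripper_force: 40.5
```

```bash
python3 - <<'E'
from h import *
st(); delta(ch((0.005,-.102,.052)),chang())
E
```

```text
t 44.32 tcp [ 0.4575 -0.3622  0.3728] rotv [2.094 2.334 0.003] F [ 0.5 -0.9 -3.5] w 0.031 gf 40.5 q [ 0.06  0.42  0.65  1.85 -0.3   0.97  0.96]
shift [0.3968 0.1624 0.1655] xang 96.21 az -0.01 tilt z [ 0.0051 -0.0023 -1.    ]
```

arm_command --plan '[{"claw": 1,"tx": 0.0361,"ty": 0.0148,"tz": 0,"ax": 0,"ay": 0,"az": 0},{"claw": 1,"tx": 0.0361,"ty": 0.0148,"tz": 0,"ax": 0,"ay": 0,"az": 0},{"claw": 1,"tx": 0.0361,"ty": 0.0148,"tz": 0,"ax": 0,"ay": 0,"az": 0},{"claw": 1,"tx": 0.0361,"ty": 0.0148,"tz": 0,"ax": 0,"ay": 0,"az": 0},{"claw": 1,"tx": 0.0361,"ty": 0.0148,"tz": 0,"ax": 0,"ay": 0,"az": 0},{"claw": 1,"tx": 0.0361,"ty": 0.0148,"tz": 0,"ax": 0,"ay": 0,"az": 0},{"claw": 1,"tx": 0.0361,"ty": 0.0148,"tz": 0,"ax": 0,"ay": 0,"az": 0},{"claw": 1,"tx": 0.0361,"ty": 0.0148,"tz": 0,"ax": 0,"ay": 0,"az": 0},{"claw": 1,"tx": 0.0361,"ty": 0.0148,"tz": 0,"ax": 0,"ay": 0,"az": 0},{"claw": 1,"tx": 0.0361,"ty": 0.0148,"tz": 0,"ax": 0,"ay": 0,"az": 0}]'

```text
clock: 45.15
tcp_pos: [0.5646, 0.0155, 0.3678]
orientation: [-2.096, -2.337, 0.004]
contact_force: [-0.3, 0.2, -1.9]
grip_width: 0.0304
gripper_force: 40.4
```

arm_command --plan '[{"claw": 1,"tx": 0.0361,"ty": 0.0148,"tz": 0,"ax": 0,"ay": 0,"az": 0},{"claw": 1,"tx": 0,"ty": 0,"tz": 0,"ax": 0,"ay": 0,"az": 0},{"claw": 1,"tx": 0,"ty": 0,"tz": 0,"ax": 0,"ay": 0,"az": 0},{"claw": 1,"tx": 0,"ty": 0,"tz": 0.03,"ax": 0,"ay": 0,"az": 0},{"claw": 1,"tx": 0,"ty": 0,"tz": 0.03,"ax": 0,"ay": 0,"az": 0},{"claw": 1,"tx": 0,"ty": 0,"tz": 0.03,"ax": 0,"ay": 0,"az": 0},{"claw": 1,"tx": 0,"ty": 0,"tz": 0.03,"ax": 0,"ay": 0,"az": 0},{"claw": 1,"tx": 0,"ty": 0,"tz": 0.03,"ax": 0,"ay": 0,"az": 0},{"claw": 1,"tx": 0,"ty": 0,"tz": 0.005,"ax": 0,"ay": 0,"az": 0},{"claw": 1,"tx": 0,"ty": 0,"tz": 0,"ax": 0,"ay": 0,"az": 0}]'

```text
clock: 45.98
tcp_pos: [0.5745, 0.0493, 0.2123]
orientation: [-2.098, -2.334, 0.009]
contact_force: [-0.4, -0.4, -1.6]
grip_width: 0.0309
gripper_force: 40.4
```

```bash
python3 - <<'E'
from h import *
st(); delta(ch((0.005,-.102,.052)),chang())
E
```

```text
t 45.98 tcp [0.5745 0.0493 0.2123] rotv [-2.098 -2.334  0.009] F [-0.4 -0.4 -1.6] w 0.0309 gf 40.4 q [-0.53  0.61  0.44  1.96 -0.4   0.67  0.27]
shift [-0.0004  0.0042  0.0053] xang 96.1 az -0.11 tilt z [-0.006 -0.002 -1.   ]
```

arm_command --plan '[{"claw": 1,"tx": 0,"ty": 0.001,"tz": 0.002,"ax": 0,"ay": 0,"az": 0},{"claw": 1,"tx": 0,"ty": 0,"tz": 0.002,"ax": 0,"ay": 0,"az": 0},{"claw": 1,"tx": 0,"ty": 0,"tz": 0.002,"ax": 0,"ay": 0,"az": 0},{"claw": 1,"tx": 0,"ty": 0,"tz": 0,"ax": 0,"ay": 0,"az": 0},{"claw": 1,"tx": 0,"ty": 0,"tz": 0,"ax": 0,"ay": 0,"az": 0},{"claw": 0.8,"tx": 0,"ty": 0,"tz": 0,"ax": 0,"ay": 0,"az": 0},{"claw": 0.5,"tx": 0,"ty": 0,"tz": 0,"ax": 0,"ay": 0,"az": 0},{"claw": 0.5,"tx": 0,"ty": 0,"tz": 0,"ax": 0,"ay": 0,"az": 0},{"claw": 0.5,"tx": 0,"ty": 0,"tz": 0,"ax": 0,"ay": 0,"az": 0},{"claw": 0.5,"tx": 0,"ty": 0,"tz": 0,"ax": 0,"ay": 0,"az": 0}]'

```text
clock: 46.82
tcp_pos: [0.5773, 0.0509, 0.2089]
orientation: [2.098, 2.338, 0.001]
contact_force: [0.5, -0.3, -0.0]
grip_width: 0.0426
gripper_force: 0.0
```

arm_command --plan '[{"claw": 0.5,"tx": 0,"ty": 0,"tz": -0.01,"ax": 0,"ay": 0,"az": 0},{"claw": 0.5,"tx": 0,"ty": 0,"tz": -0.03,"ax": 0,"ay": 0,"az": 0},{"claw": 0.5,"tx": 0,"ty": 0,"tz": -0.04,"ax": 0,"ay": 0,"az": 0},{"claw": 0.5,"tx": 0,"ty": 0,"tz": -0.04,"ax": 0,"ay": 0,"az": 0},{"claw": 0.5,"tx": 0,"ty": 0,"tz": -0.04,"ax": 0,"ay": 0,"az": 0},{"claw": 0.5,"tx": 0,"ty": 0,"tz": -0.04,"ax": 0,"ay": 0,"az": 0},{"claw": 0.6,"tx": 0,"ty": 0,"tz": -0.04,"ax": 0,"ay": 0,"az": 0},{"claw": 0.6,"tx": 0,"ty": 0,"tz": -0.04,"ax": 0,"ay": 0,"az": 0},{"claw": 0.6,"tx": 0,"ty": 0,"tz": 0,"ax": 0,"ay": 0,"az": 0},{"claw": 0.6,"tx": 0,"ty": 0,"tz": 0,"ax": 0,"ay": 0,"az": 0}]'

```text
clock: 47.65
tcp_pos: [0.5774, 0.0503, 0.492]
orientation: [2.096, 2.336, 0.008]
contact_force: [-0.4, 0.3, 0.2]
grip_width: 0.0343
gripper_force: 0.0
```

```bash
python3 - <<'E'
from h import *
st()
for n in("top","scene","wrist"):
        im,T=snap(n,"y_%s.png"%n); print(n,[tuple(map(float,p.round(3))) for c,p in find("housing1",n,T)])
a=cv2.imread("pics/y_wrist.png"); b=cv2.imread("pics/y_scene.png")[150:290,150:470]; c=cv2.resize(b,(640,280),interpolation=3)
cv2.imwrite("pics/both.png",cv2.resize(np.vstack([a[:320],c]),None,fx=.95,fy=.95))
th=1.70+.0205; h=ch((.075-.19504*np.cos(th),.015,.0855+.19504*np.sin(th))); delta(h,chang())
E
```

```text
t 47.65 tcp [0.5774 0.0503 0.492 ] rotv [2.096 2.336 0.008] F [-0.4  0.3  0.2] w 0.0343 gf 0.0 q [-0.69  0.27  0.62  1.71 -0.17  1.2   0.08]
top [(0.498, -0.458, -0.0), (0.539, 0.252, 0.007), (0.563, 0.186, 0.006), (0.608, -0.169, -0.0), (0.565, 0.117, 0.007)]
scene [(0.605, -0.167, 0.001), (0.498, -0.455, -0.002), (0.538, 0.246, 0.007), (0.563, 0.114, 0.008), (0.309, -0.3, 0.001), (0.558, 0.188, 0.006)]
wrist [(0.576, 0.054, 0.008), (0.558, 0.181, 0.008), (0.601, -0.169, -0.001), (0.564, 0.117, 0.009), (0.538, 0.249, 0.007)]
shift [0.1151 0.1003 0.0536] xang 96.21 az -0.0 tilt z [-2.6e-03 -9.0e-04 -1.0e+00]
```

View pics/both.png

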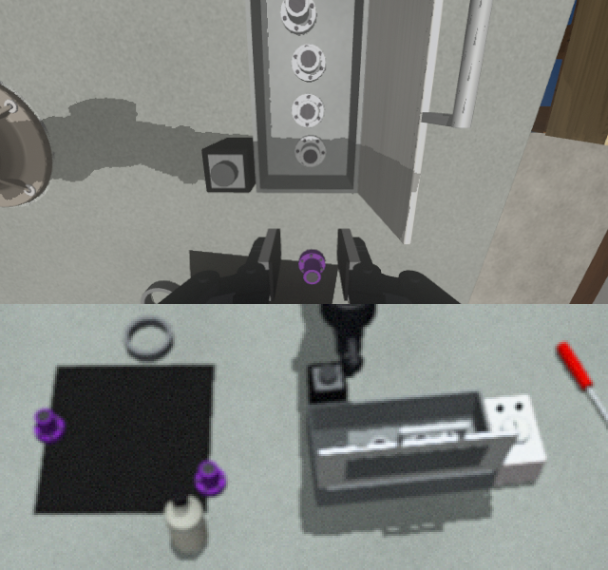

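All four housings stand upright in the tub at (300,12), (308,60), (307,110) and (310,153). The latch button at (224,174) is out, and only purple ones remain on the bench. Now I'll regrip the handle.

arm_command --plan '[{"claw": 0.6,"tx": 0.0288,"ty": 0.0251,"tz": 0,"ax": 0,"ay": 0,"az": 0},{"claw": 0.6,"tx": 0.0288,"ty": 0.0251,"tz": 0,"ax": 0,"ay": 0,"az": 0},{"claw": 0.6,"tx": 0.0288,"ty": 0.0251,"tz": 0,"ax": 0,"ay": 0,"az": 0},{"claw": 0.6,"tx": 0.0288,"ty": 0.0251,"tz": 0,"ax": 0,"ay": 0,"az": 0},{"claw": 0.6,"tx": 0,"ty": 0,"tz": 0,"ax": 0,"ay": 0,"az": 0},{"claw": 0.6,"tx": 0,"ty": 0,"tz": 0,"ax": 0,"ay": 0,"az": 0},{"claw": 0.6,"tx": 0,"ty": 0,"tz": 0,"ax": 0,"ay": 0,"az": 0},{"claw": 0.6,"tx": 0,"ty": 0,"tz": 0,"ax": 0,"ay": 0,"az": 0},{"claw": 0.6,"tx": 0,"ty": 0,"tz": 0,"ax": 0,"ay": 0,"az": 0},{"claw": 0.6,"tx": 0,"ty": 0,"tz": 0,"ax": 0,"ay": 0,"az": 0}]'

```text
clock: 48.78
tcp_pos: [0.6642, 0.1749, 0.4892]
orientation: [-2.1, -2.337, -0.001]
contact_force: [-0.8, 0.4, -0.7]
grip_width: 0.0341
gripper_force: 0.0
```

```bash
python3 - <<'E'
from h import *
st(); th=1.70+.0205; h=ch((.075-.19504*np.cos(th),.015,.0855+.19504*np.sin(th))); delta(h,chang())
for n in("wrist","top","scene"):
    im,T=snap(n,"z.png"); print(find("lid_handle",n,T)[:1],h)
n=50; th=np.linspace(1.70,0,n+1); Rr=.19504+.002*np.sin(np.pi*th/1.7)
p=np.c_[-Rr*np.cos(th+.0205),Rr*np.sin(th+.0205)]; d=np.diff(p,axis=0)
for i in range(0,n,10): print(np.round(np.c_[d[i:i+10,0],-d[i:i+10,1]],4).tolist())
E
```

```text
t 48.78 tcp [0.6642 0.1749 0.4892] rotv [-2.100e+00 -2.337e+00 -1.000e-03] F [-0.8  0.4 -0.7] w 0.0341 gf 0.0 q [-0.73  0.48  0.57  1.45 -0.26  1.29 -0.03]
shift [ 0.0012 -0.0006  0.0558] xang 96.11 az -0.1 tilt z [ 3.e-04  3.e-04 -1.e+00]
[(0.94, array([0.6668, 0.1794, 0.2796]))] [0.66352741 0.17610059 0.27835854]
[(0.89, array([0.6655, 0.1774, 0.279 ]))] [0.66352741 0.17610059 0.27835854]
[(0.64, array([0.666 , 0.1741, 0.2756]))] [0.66352741 0.17610059 0.27835854]
[[-0.0066, -0.001], [-0.0066, -0.0008], [-0.0066, -0.0006], [-0.0066, -0.0003], [-0.0067, -0.0001], [-0.0067, 0.0001], [-0.0066, 0.0004], [-0.0066, 0.0006], [-0.0066, 0.0008], [-0.0066, 0.001]]
[[-0.0066, 0.0013], [-0.0065, 0.0015], [-0.0065, 0.0017], [-0.0064, 0.002], [-0.0063, 0.0022], [-0.0062, 0.0024], [-0.0062, 0.0026], [-0.0061, 0.0028], [-0.006, 0.003], [-0.0059, 0.0033]]
[[-0.0057, 0.0035], [-0.0056, 0.0037], [-0.0055, 0.0039], [-0.0053, 0.004], [-0.0052, 0.0042], [-0.005, 0.0044], [-0.0049, 0.0046], [-0.0047, 0.0047], [-0.0046, 0.0049], [-0.0044, 0.0051]]
[[-0.0042, 0.0052], [-0.004, 0.0054], [-0.0038, 0.0055], [-0.0036, 0.0056], [-0.0034, 0.0057], [-0.0032, 0.0059], [-0.003, 0.006], [-0.0028, 0.0061], [-0.0026, 0.0062], [-0.0024, 0.0062]]
[[-0.0021, 0.0063], [-0.0019, 0.0064], [-0.0017, 0.0064], [-0.0015, 0.0065], [-0.0013, 0.0065], [-0.001, 0.0066], [-0.0008, 0.0066], [-0.0006, 0.0066], [-0.0003, 0.0066], [-0.0001, 0.0066]]
```

arm_command --plan '[{"claw": 0.6,"tx": 0.001,"ty": 0.001,"tz": 0.014,"ax": 0,"ay": 0,"az": 0},{"claw": 0.6,"tx": 0,"ty": 0,"tz": 0.014,"ax": 0,"ay": 0,"az": 0},{"claw": 0.6,"tx": 0,"ty": 0,"tz": 0.014,"ax": 0,"ay": 0,"az": 0},{"claw": 0.6,"tx": 0,"ty": 0,"tz": 0.014,"ax": 0,"ay": 0,"az": 0},{"claw": 0.6,"tx": 0,"ty": 0,"tz": 0,"ax": 0,"ay": 0,"az": 0},{"claw": 0.6,"tx": 0,"ty": 0,"tz": 0,"ax": 0,"ay": 0,"az": 0},{"claw": 1,"tx": 0,"ty": 0,"tz": 0,"ax": 0,"ay": 0,"az": 0},{"claw": 1,"tx": 0,"ty": 0,"tz": 0,"ax": 0,"ay": 0,"az": 0},{"claw": 1,"tx": 0,"ty": 0,"tz": 0,"ax": 0,"ay": 0,"az": 0},{"claw": 1,"tx": 0,"ty": 0,"tz": 0,"ax": 0,"ay": 0,"az": 0}]' --squeeze 30

```text
clock: 49.92
tcp_pos: [0.6643, 0.1771, 0.4339]
orientation: [-2.096, -2.336, 0.003]
contact_force: [-8.7, -1.7, 5.2]
grip_width: 0.0105
gripper_force: 29.4
```

arm_command --plan '[{"claw": 1,"tx": 0,"ty": -0.0066,"tz": -0.001,"ax": 0,"ay": 0,"az": 0},{"claw": 1,"tx": 0,"ty": -0.0066,"tz": -0.0008,"ax": 0,"ay": 0,"az": 0},{"claw": 1,"tx": 0,"ty": -0.0066,"tz": -0.0006,"ax": 0,"ay": 0,"az": 0},{"claw": 1,"tx": 0,"ty": -0.0066,"tz": -0.0003,"ax": 0,"ay": 0,"az": 0},{"claw": 1,"tx": 0,"ty": -0.0067,"tz": -0.0001,"ax": 0,"ay": 0,"az": 0},{"claw": 1,"tx": 0,"ty": -0.0067,"tz": 0.0001,"ax": 0,"ay": 0,"az": 0},{"claw": 1,"tx": 0,"ty": -0.0066,"tz": 0.0004,"ax": 0,"ay": 0,"az": 0},{"claw": 1,"tx": 0,"ty": -0.0066,"tz": 0.0006,"ax": 0,"ay": 0,"az": 0},{"claw": 1,"tx": 0,"ty": -0.0066,"tz": 0.0008,"ax": 0,"ay": 0,"az": 0},{"claw": 1,"tx": 0,"ty": -0.0066,"tz": 0.001,"ax": 0,"ay": 0,"az": 0}]'

```text
clock: 50.75
tcp_pos: [0.5987, 0.1703, 0.4324]
orientation: [-2.097, -2.339, -0.0]
contact_force: [0.6, -0.1, 3.2]
grip_width: 0.0111
gripper_force: 30.7
```

```bash
python3 - <<'E'
from h import *
st(); th=1.36+.0205; h=ch((.075-.19504*np.cos(th),.015,.0855+.19504*np.sin(th))); delta(h,chang())
E
```

```text
t 50.75 tcp [0.5987 0.1703 0.4324] rotv [-2.097 -2.339 -0.   ] F [ 0.6 -0.1  3.2] w 0.0111 gf 30.7 q [-0.8   0.4   0.57  1.69 -0.24  1.12 -0.05]
shift [-0.0013 -0.0009  0.0004] xang 96.22 az 0.01 tilt z [-2.e-04  2.e-04 -1.e+00]
```

arm_command --plan '[{"claw": 1,"tx": 0,"ty": -0.0066,"tz": 0.0013,"ax": 0,"ay": 0,"az": 0},{"claw": 1,"tx": 0,"ty": -0.0065,"tz": 0.0015,"ax": 0,"ay": 0,"az": 0},{"claw": 1,"tx": 0,"ty": -0.0065,"tz": 0.0017,"ax": 0,"ay": 0,"az": 0},{"claw": 1,"tx": 0,"ty": -0.0064,"tz": 0.002,"ax": 0,"ay": 0,"az": 0},{"claw": 1,"tx": 0,"ty": -0.0063,"tz": 0.0022,"ax": 0,"ay": 0,"az": 0},{"claw": 1,"tx": 0,"ty": -0.0062,"tz": 0.0024,"ax": 0,"ay": 0,"az": 0},{"claw": 1,"tx": 0,"ty": -0.0062,"tz": 0.0026,"ax": 0,"ay": 0,"az": 0},{"claw": 1,"tx": 0,"ty": -0.0061,"tz": 0.0028,"ax": 0,"ay": 0,"az": 0},{"claw": 1,"tx": 0,"ty": -0.006,"tz": 0.003,"ax": 0,"ay": 0,"az": 0},{"claw": 1,"tx": 0,"ty": -0.0059,"tz": 0.0033,"ax": 0,"ay": 0,"az": 0}]'

```text
clock: 51.58
tcp_pos: [0.5365, 0.1636, 0.4095]
orientation: [-2.097, -2.339, -0.0]
contact_force: [1.1, 3.8, -2.2]
grip_width: 0.0104
gripper_force: 30.0
```

arm_command --plan '[{"claw": 1,"tx": 0,"ty": -0.0057,"tz": 0.0035,"ax": 0,"ay": 0,"az": 0},{"claw": 1,"tx": 0,"ty": -0.0056,"tz": 0.0037,"ax": 0,"ay": 0,"az": 0},{"claw": 1,"tx": 0,"ty": -0.0055,"tz": 0.0039,"ax": 0,"ay": 0,"az": 0},{"claw": 1,"tx": 0,"ty": -0.0053,"tz": 0.004,"ax": 0,"ay": 0,"az": 0},{"claw": 1,"tx": 0,"ty": -0.0052,"tz": 0.0042,"ax": 0,"ay": 0,"az": 0},{"claw": 1,"tx": 0,"ty": -0.005,"tz": 0.0044,"ax": 0,"ay": 0,"az": 0},{"claw": 1,"tx": 0,"ty": -0.0049,"tz": 0.0046,"ax": 0,"ay": 0,"az": 0},{"claw": 1,"tx": 0,"ty": -0.0047,"tz": 0.0047,"ax": 0,"ay": 0,"az": 0},{"claw": 1,"tx": 0,"ty": -0.0046,"tz": 0.0049,"ax": 0,"ay": 0,"az": 0},{"claw": 1,"tx": 0,"ty": -0.0044,"tz": 0.0051,"ax": 0,"ay": 0,"az": 0}]'

```text
clock: 52.42
tcp_pos: [0.4861, 0.158, 0.3663]
orientation: [2.098, 2.339, 0.0]
contact_force: [1.6, 4.4, -2.1]
grip_width: 0.0108
gripper_force: 30.2
```

```bash
python3 - <<'E'
from h import *
st(); th=.68+.0205; h=ch((.075-.19504*np.cos(th),.015,.0855+.19504*np.sin(th))); delta(h,chang()); im,T=snap("top"); print(find("lid_handle","top",T)[:1],h)
E
```

```text
t 52.42 tcp [0.4861 0.158  0.3663] rotv [2.098 2.339 0.   ] F [ 1.6  4.4 -2.1] w 0.0108 gf 30.2 q [-0.9   0.28  0.56  2.01 -0.18  0.9  -0.14]
shift [-0.0012  0.0001  0.0001] xang 96.23 az 0.01 tilt z [ 1.e-04  1.e-04 -1.e+00]
[(0.96, array([0.487 , 0.1576, 0.2139]))] [0.48637293 0.15681401 0.21122279]
```

Very smooth. Continuing, slower at the end.

arm_command --plan '[{"claw": 1,"tx": -0.001,"ty": -0.0042,"tz": 0.0052,"ax": 0,"ay": 0,"az": 0},{"claw": 1,"tx": 0,"ty": -0.004,"tz": 0.0054,"ax": 0,"ay": 0,"az": 0},{"claw": 1,"tx": 0,"ty": -0.0038,"tz": 0.0055,"ax": 0,"ay": 0,"az": 0},{"claw": 1,"tx": 0,"ty": -0.0036,"tz": 0.0056,"ax": 0,"ay": 0,"az": 0},{"claw": 1,"tx": 0,"ty": -0.0034,"tz": 0.0057,"ax": 0,"ay": 0,"az": 0},{"claw": 1,"tx": 0,"ty": -0.0032,"tz": 0.0059,"ax": 0,"ay": 0,"az": 0},{"claw": 1,"tx": 0,"ty": -0.003,"tz": 0.006,"ax": 0,"ay": 0,"az": 0},{"claw": 1,"tx": 0,"ty": -0.0028,"tz": 0.0061,"ax": 0,"ay": 0,"az": 0},{"claw": 1,"tx": 0,"ty": -0.0026,"tz": 0.0062,"ax": 0,"ay": 0,"az": 0},{"claw": 1,"tx": 0,"ty": -0.0024,"tz": 0.0062,"ax": 0,"ay": 0,"az": 0}]'

```text
clock: 53.35
tcp_pos: [0.4535, 0.154, 0.3087]
orientation: [-2.096, -2.339, -0.001]
contact_force: [-1.3, 6.6, 0.0]
grip_width: 0.0107
gripper_force: 31.1
```

arm_command --plan '[{"claw": 1,"tx": 0,"ty": -0.0021,"tz": 0.0063,"ax": 0,"ay": 0,"az": 0},{"claw": 1,"tx": 0,"ty": -0.0019,"tz": 0.0064,"ax": 0,"ay": 0,"az": 0},{"claw": 1,"tx": 0,"ty": -0.0017,"tz": 0.0064,"ax": 0,"ay": 0,"az": 0},{"claw": 1,"tx": 0,"ty": -0.0015,"tz": 0.0065,"ax": 0,"ay": 0,"az": 0},{"claw": 1,"tx": 0,"ty": -0.0013,"tz": 0.0065,"ax": 0,"ay": 0,"az": 0},{"claw": 1,"tx": 0,"ty": -0.001,"tz": 0.0066,"ax": 0,"ay": 0,"az": 0},{"claw": 1,"tx": 0,"ty": -0.0008,"tz": 0.0066,"ax": 0,"ay": 0,"az": 0},{"claw": 1,"tx": 0,"ty": -0.0003,"tz": 0.004,"ax": 0,"ay": 0,"az": 0},{"claw": 1,"tx": 0,"ty": -0.0002,"tz": 0.003,"ax": 0,"ay": 0,"az": 0},{"claw": 1,"tx": 0,"ty": 0,"tz": 0.002,"ax": 0,"ay": 0,"az": 0}]'

```text
clock: 54.18
tcp_pos: [0.4421, 0.1529, 0.254]
orientation: [-2.095, -2.338, 0.003]
contact_force: [-4.7, 7.7, 0.2]
grip_width: 0.011
gripper_force: 32.2
```

```bash
python3 - <<'E'
from h import *
st(); delta(ch((-.12,.015,.0895)),chang())
E
```

```text
t 54.18 tcp [0.4421 0.1529 0.254 ] rotv [-2.095 -2.338  0.003] F [-4.7  7.7  0.2] w 0.011 gf 32.2 q [-0.85  0.39  0.47  2.19 -0.3   0.62 -0.05]
shift [-0.0009 -0.0009  0.0095] xang 96.28 az 0.06 tilt z [-0.0032  0.     -1.    ]
```

arm_command --plan '[{"claw": 1,"tx": 0,"ty": -0.0003,"tz": 0.0015,"ax": 0,"ay": 0,"az": 0},{"claw": 1,"tx": 0,"ty": -0.0003,"tz": 0.0015,"ax": 0,"ay": 0,"az": 0},{"claw": 1,"tx": 0,"ty": -0.0002,"tz": 0.0015,"ax": 0,"ay": 0,"az": 0},{"claw": 1,"tx": 0,"ty": -0.0001,"tz": 0.0015,"ax": 0,"ay": 0,"az": 0},{"claw": 1,"tx": 0,"ty": 0,"tz": 0.001,"ax": 0,"ay": 0,"az": 0},{"claw": 1,"tx": 0,"ty": 0,"tz": 0.001,"ax": 0,"ay": 0,"az": 0},{"claw": 1,"tx": 0,"ty": 0,"tz": 0.001,"ax": 0,"ay": 0,"az": 0},{"claw": 1,"tx": 0,"ty": 0,"tz": 0.001,"ax": 0,"ay": 0,"az": 0},{"claw": 1,"tx": 0,"ty": 0,"tz": 0,"ax": 0,"ay": 0,"az": 0},{"claw": 1,"tx": 0,"ty": 0,"tz": 0,"ax": 0,"ay": 0,"az": 0}]'

```text
clock: 55.02
tcp_pos: [0.4414, 0.1528, 0.2444]
orientation: [-2.095, -2.338, 0.002]
contact_force: [-3.2, 6.5, -0.3]
grip_width: 0.0107
gripper_force: 32.3
```

```bash
python3 - <<'E'
from h import *
st(); force(3); delta(ch((-.12,.015,.0895)),chang())
E
```

```text
t 55.02 tcp [0.4414 0.1528 0.2444] rotv [-2.095e+00 -2.338e+00  2.000e-03] F [-3.2  6.5 -0.3] w 0.0107 gf 32.3 q [-0.84  0.41  0.46  2.2  -0.32  0.6  -0.04]
F mean [-3.3   6.5   0.06] sd [0.44 0.39 0.78]
shift [-0.0009 -0.0004 -0.0001] xang 96.28 az 0.07 tilt z [-2.4e-03  3.0e-04 -1.0e+00]
```

arm_command --plan '[{"claw": 1,"tx": 0,"ty": 0,"tz": 0.0005,"ax": 0,"ay": 0,"az": 0},{"claw": 1,"tx": 0,"ty": 0,"tz": 0.0005,"ax": 0,"ay": 0,"az": 0},{"claw": 1,"tx": 0,"ty": 0,"tz": 0.0005,"ax": 0,"ay": 0,"az": 0},{"claw": 1,"tx": 0,"ty": 0,"tz": 0.0005,"ax": 0,"ay": 0,"az": 0},{"claw": 1,"tx": 0,"ty": 0,"tz": 0.0005,"ax": 0,"ay": 0,"az": 0},{"claw": 1,"tx": 0,"ty": 0,"tz": 0,"ax": 0,"ay": 0,"az": 0},{"claw": 1,"tx": 0,"ty": 0,"tz": 0,"ax": 0,"ay": 0,"az": 0},{"claw": 1,"tx": 0,"ty": 0,"tz": 0,"ax": 0,"ay": 0,"az": 0},{"claw": 1,"tx": 0,"ty": 0,"tz": 0,"ax": 0,"ay": 0,"az": 0},{"claw": 1,"tx": 0,"ty": 0,"tz": 0,"ax": 0,"ay": 0,"az": 0}]'

```text
clock: 56.0
tcp_pos: [0.4414, 0.1528, 0.2418]
orientation: [-2.095, -2.338, 0.002]
contact_force: [-3.9, 7.2, -0.7]
grip_width: 0.0109
gripper_force: 32.4
```

```bash
python3 - <<'E'
from h import *
st(); force(3)
E
```

```text
t 56.0 tcp [0.4414 0.1528 0.2418] rotv [-2.095e+00 -2.338e+00  2.000e-03] F [-3.9  7.2 -0.7] w 0.0109 gf 32.4 q [-0.84  0.42  0.45  2.2  -0.32  0.59 -0.04]
F mean [-3.58  7.14 -0.92] sd [0.1  0.26 0.14]
```

arm_command --plan '[{"claw": 1,"tx": 0,"ty": 0,"tz": 0.0005,"ax": 0,"ay": 0,"az": 0},{"claw": 1,"tx": 0,"ty": 0,"tz": 0.0005,"ax": 0,"ay": 0,"az": 0},{"claw": 1,"tx": 0,"ty": 0,"tz": 0.0005,"ax": 0,"ay": 0,"az": 0},{"claw": 1,"tx": 0,"ty": 0,"tz": 0.0005,"ax": 0,"ay": 0,"az": 0},{"claw": 1,"tx": 0,"ty": 0,"tz": 0.0005,"ax": 0,"ay": 0,"az": 0},{"claw": 1,"tx": 0,"ty": 0,"tz": 0.0005,"ax": 0,"ay": 0,"az": 0},{"claw": 1,"tx": 0,"ty": 0,"tz": 0,"ax": 0,"ay": 0,"az": 0},{"claw": 1,"tx": 0,"ty": 0,"tz": 0,"ax": 0,"ay": 0,"az": 0},{"claw": 1,"tx": 0,"ty": 0,"tz": 0,"ax": 0,"ay": 0,"az": 0},{"claw": 1,"tx": 0,"ty": 0,"tz": 0,"ax": 0,"ay": 0,"az": 0}]'

```text
clock: 56.98
tcp_pos: [0.4415, 0.1525, 0.2409]
orientation: [-2.094, -2.336, 0.001]
contact_force: [-13.3, 3.9, 33.3]
grip_width: 0.0108
gripper_force: 35.7
```

```bash
python3 - <<'E'
from h import *
st(); force(3)
for n in("top","scene"):
  for k in range(3):
    im,T=snap(n); print(find("lid_handle",n,T)[:1])
E
```

```text
t 56.98 tcp [0.4415 0.1525 0.2409] rotv [-2.094e+00 -2.336e+00  1.000e-03] F [-13.3   3.9  33.3] w 0.0108 gf 35.7 q [-0.83  0.42  0.45  2.2  -0.33  0.59 -0.03]
F mean [-12.85   3.84  34.35] sd [0.48 0.46 0.46]
[(0.72, array([0.4409, 0.1531, 0.0907]))]
[(0.87, array([0.4407, 0.1515, 0.0925]))]
[(0.81, array([0.4418, 0.1526, 0.0889]))]
[(0.62, array([0.4424, 0.1501, 0.0851]))]
[(0.68, array([0.4437, 0.153 , 0.0873]))]
[(0.79, array([0.4426, 0.1516, 0.0881]))]
```

The lid is firmly on its seat (33 N). I'll ease off, open, rise, close the fingers and go over the latch.

arm_command --plan '[{"claw": 1,"tx": 0,"ty": 0,"tz": -0.002,"ax": 0,"ay": 0,"az": 0},{"claw": 0.8,"tx": 0,"ty": 0,"tz": 0,"ax": 0,"ay": 0,"az": 0},{"claw": 0.6,"tx": 0,"ty": 0,"tz": 0,"ax": 0,"ay": 0,"az": 0},{"claw": 0.6,"tx": 0,"ty": 0,"tz": 0,"ax": 0,"ay": 0,"az": 0},{"claw": 0.6,"tx": 0,"ty": 0,"tz": 0,"ax": 0,"ay": 0,"az": 0},{"claw": 0.6,"tx": 0,"ty": 0,"tz": -0.01,"ax": 0,"ay": 0,"az": 0},{"claw": 0.6,"tx": 0,"ty": 0,"tz": -0.02,"ax": 0,"ay": 0,"az": 0},{"claw": 0.6,"tx": 0,"ty": 0,"tz": -0.03,"ax": 0,"ay": 0,"az": 0},{"claw": 0.6,"tx": 0,"ty": 0,"tz": -0.03,"ax": 0,"ay": 0,"az": 0},{"claw": 1,"tx": 0,"ty": 0,"tz": 0,"ax": 0,"ay": 0,"az": 0}]'

```text
clock: 58.57
tcp_pos: [0.4442, 0.1519, 0.3362]
orientation: [2.098, 2.335, 0.012]
contact_force: [0.6, 1.2, -0.2]
grip_width: 0.0234
gripper_force: 0.0
```

arm_command --plan '[{"claw": 1,"tx": -0.0314,"ty": 0.0031,"tz": 0,"ax": 0,"ay": 0,"az": 0},{"claw": 1,"tx": -0.0314,"ty": 0.0031,"tz": 0,"ax": 0,"ay": 0,"az": 0},{"claw": 1,"tx": -0.0314,"ty": 0.0031,"tz": 0,"ax": 0,"ay": 0,"az": 0},{"claw": 1,"tx": -0.0314,"ty": 0.0031,"tz": 0,"ax": 0,"ay": 0,"az": 0},{"claw": 1,"tx": 0,"ty": 0,"tz": 0,"ax": 0,"ay": 0,"az": 0},{"claw": 1,"tx": 0,"ty": 0,"tz": 0,"ax": 0,"ay": 0,"az": 0},{"claw": 1,"tx": 0,"ty": 0,"tz": 0,"ax": 0,"ay": 0,"az": 0},{"claw": 1,"tx": 0,"ty": 0,"tz": 0,"ax": 0,"ay": 0,"az": 0},{"claw": 1,"tx": 0,"ty": 0,"tz": 0,"ax": 0,"ay": 0,"az": 0},{"claw": 1,"tx": 0,"ty": 0,"tz": 0,"ax": 0,"ay": 0,"az": 0}]'

```text
clock: 59.4
tcp_pos: [0.4681, 0.0296, 0.3312]
orientation: [-2.095, -2.34, 0.0]
contact_force: [0.2, -0.3, -0.1]
grip_width: -0.0004
gripper_force: 0.0
```

```bash
python3 - <<'E'
from h import *
st(); force(3); p=ch((-.107,-.11,.133-.018+.018)); delta(p+[0,0,.018],chang())
for n in("top","scene"):
    im,T=snap(n); print(find("lid_handle",n,T)[:1],find("latch_top",n,T)[:1])
E
```

```text
t 59.4 tcp [0.4681 0.0296 0.3312] rotv [-2.095 -2.34   0.   ] F [ 0.2 -0.3 -0.1] w -0.0004 gf 0.0 q [-0.71  0.26  0.6   2.14 -0.21  0.8   0.13]
F mean [ 0.63 -0.38  0.15] sd [0.22 0.34 0.39]
shift [-0.     -0.0009  0.0252] xang 96.28 az 0.06 tilt z [-1.e-04  0.e+00 -1.e+00]
[(0.63, array([0.4418, 0.1499, 0.0926]))] [(0.55, array([0.4253, 0.5032, 0.0033]))]
[(0.85, array([0.4417, 0.1519, 0.0879]))] [(0.54, array([0.4676, 0.026 , 0.127 ]))]
```

arm_command --plan '[{"claw": 1,"tx": 0,"ty": -0.001,"tz": 0.01,"ax": 0,"ay": 0,"az": 0},{"claw": 1,"tx": 0,"ty": 0,"tz": 0.01,"ax": 0,"ay": 0,"az": 0},{"claw": 1,"tx": 0,"ty": 0,"tz": 0.005,"ax": 0,"ay": 0,"az": 0},{"claw": 1,"tx": 0,"ty": 0,"tz": 0.004,"ax": 0,"ay": 0,"az": 0},{"claw": 1,"tx": 0,"ty": 0,"tz": 0.004,"ax": 0,"ay": 0,"az": 0},{"claw": 1,"tx": 0,"ty": 0,"tz": 0.004,"ax": 0,"ay": 0,"az": 0},{"claw": 1,"tx": 0,"ty": 0,"tz": 0.002,"ax": 0,"ay": 0,"az": 0},{"claw": 1,"tx": 0,"ty": 0,"tz": 0.001,"ax": 0,"ay": 0,"az": 0},{"claw": 1,"tx": 0,"ty": 0,"tz": 0,"ax": 0,"ay": 0,"az": 0},{"claw": 1,"tx": 0,"ty": 0,"tz": 0,"ax": 0,"ay": 0,"az": 0}]'

```text
clock: 60.68
tcp_pos: [0.467, 0.0283, 0.2918]
orientation: [-2.097, -2.337, 0.0]
contact_force: [-7.0, 0.0, 14.0]
grip_width: 0.0001
gripper_force: 7.4
```

```bash
python3 - <<'E'
from h import *
st(); force(3)
E
```

```text
t 60.68 tcp [0.467  0.0283 0.2918] rotv [-2.097 -2.337  0.   ] F [-7.  0. 14.] w 0.0001 gf 7.4 q [-0.67  0.33  0.57  2.17 -0.28  0.71  0.2 ]
F mean [-6.33 -0.45 14.13] sd [0.07 0.14 0.16]
```

It bottomed at z 0.1188 with 14 N. Releasing, then checking.

arm_command --plan '[{"claw": 1,"tx": 0,"ty": 0,"tz": -0.005,"ax": 0,"ay": 0,"az": 0},{"claw": 1,"tx": 0,"ty": 0,"tz": -0.005,"ax": 0,"ay": 0,"az": 0},{"claw": 1,"tx": 0,"ty": 0,"tz": -0.01,"ax": 0,"ay": 0,"az": 0},{"claw": 1,"tx": 0,"ty": 0,"tz": -0.03,"ax": 0,"ay": 0,"az": 0},{"claw": 1,"tx": 0,"ty": 0,"tz": -0.03,"ax": 0,"ay": 0,"az": 0},{"claw": 1,"tx": -0.03,"ty": 0,"tz": 0,"ax": 0,"ay": 0,"az": 0},{"claw": 1,"tx": 0,"ty": 0,"tz": 0,"ax": 0,"ay": 0,"az": 0},{"claw": 1,"tx": 0,"ty": 0,"tz": 0,"ax": 0,"ay": 0,"az": 0},{"claw": 1,"tx": 0,"ty": 0,"tz": 0,"ax": 0,"ay": 0,"az": 0},{"claw": 1,"tx": 0,"ty": 0,"tz": 0,"ax": 0,"ay": 0,"az": 0}]'

```text
clock: 61.67
tcp_pos: [0.4703, -0.0007, 0.3709]
orientation: [-2.097, -2.339, 0.001]
contact_force: [0.3, 0.8, 0.1]
grip_width: -0.0002
gripper_force: 0.0
```

```bash
python3 - <<'E'
from h import *
st(); delta(ch((-.107,-.11,.1295+.018)))
for n in ("wrist","scene"):
  for k in range(3):
    im,T=snap(n,n+"L.png"); print(find("latch_top",n,T)[:1])
T=camT("wrist"); g=cv2.imread("pics/wristL.png"); u,v=map(int,w2px("wrist",T,ch((-.095,-.11,.12)))); print(u,v)
c=g[max(0,v-50):v+50,u-60:u+60]; c=cv2.resize(cv2.convertScaleAbs(c,alpha=1.4),None,fx=6,fy=5.5,interpolation=2); cv2.imwrite("pics/Lc.png",c)
E
```

```text
t 61.67 tcp [ 0.4703 -0.0007  0.3709] rotv [-2.097e+00 -2.339e+00  1.000e-03] F [0.3 0.8 0.1] w -0.0002 gf 0.0 q [-0.7   0.2   0.65  2.1  -0.16  0.89  0.15]
shift [0.0299 0.0004 0.0684] xang 96.25 az None tilt z [-8.e-04 -0.e+00 -1.e+00]
[(0.6, array([0.4622, 0.0339, 0.1275]))]
[(0.62, array([0.4669, 0.0322, 0.1255]))]
[(0.58, array([0.4645, 0.035 , 0.1285]))]
[(0.44, array([0.4654, 0.0261, 0.124 ]))]
[]
[(0.56, array([0.4681, 0.0257, 0.1215]))]
340 171
```

View pics/Lc.png

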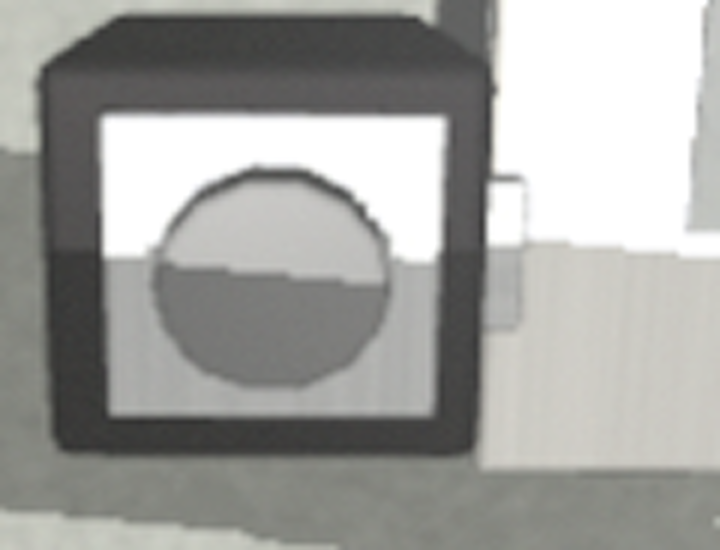

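The bolt now reaches over the lid edge at crop (505,250), and the button sits about 7 mm lower than before, so the latch is in and locked. Handing in.

```bash
python3 -c "
from bench import r
print(r.hand_in())"
```

```text
the job is handed in; nothing more can be done
None
```

The latch was already out at the start, so I opened the lid onto its stop and stood all four grey housings upright in the chamber. I then shut the lid, pressed the latch in until its bolt was over the lid edge, and handed the job in at about 62 s. The hand-in returned no verdict.

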